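Load a coupon tray under a spring clip

ROBOT

A 6-joint arm with a two-finger parallel gripper is mounted at the origin on a cart in front of the work surface, level with it; the furniture and walls round the work are solid. World frame = base frame: x ahead of the robot, y to its left, z up, the work surface at z = 0. Lengths are in m, angles in rad, forces in N, time in s.
With the tool pointing down it reaches from about 0.4 to 0.825 m from the base axis. Payload 7 kg.
Tool frame: the origin (TCP) lies between the finger pads; the fingertips stand 25 mm ahead of it and the grasp point (between the pads) lies 6 mm ahead of it (arm.tip_extent is the z of the fingertips in the tool frame, in m); z points along the fingers, x is the direction in which the jaws open and shut, and the axes are right-handed (so a half turn about z gives the same grasp; the last joint's range is limited). The gripper opens to 88 mm and grips with 3 to 60 N. Pads are 19 mm wide; open, the fingers measure 130 mm over their backs; the gripper's body (78 mm by 193 mm) begins 47 mm behind the grasp point.
Start: joints at [-1.057, 0.359, 0.012, 0, -1.224, -0.288], TCP at [0.151, -0.658, 0.214] pointing down, gripper open.
Joint ranges: [-3.07, 3.07], [-1.43, 2.12], [-1.02, 1.25], [-3.03, 1.67], [-3.05, -0], [-3.03, 3.03]. Speed limits (rad/s): [2.39, 2.39, 3.01, 3.14, 3.14, 3.14].

INTERFACE

Orientations are given as [roll, pitch, yaw] about the fixed x, y, z axes, in that order (R = Rz(yaw) Ry(pitch) Rx(roll)).
In Python, from station import monitor, grab_frame, job_done, arm gives the robot as it stands.
- The arm moves only by the shell command python3 -m jog 'ROWS' [FORCE]. ROWS is JSON, a list that holds one entry, the list of rows, each a list of 7 numbers: the shift along the world's x, y, z in m, then the turn, a rotation vector about the world's x, y, z in rad, then the opening, from 0 (shut) to 1 (fully open). In form: [[[dx, dy, dz, ax, ay, az, claw], ...]]. A call has 1 to 20 rows; each row shifts and turns the commanded pose from where the row before left it; what a row does not reach is not made up. A row lasts 1/8 s, in which the tool goes at most 62.5 mm and 10.7 degrees, less where a joint would pass 70% of its speed; a pose out of reach is approached as far as the arm can. A call is refused whole if a number of a shift passes 0.0625 or a number of a turn 0.188, either way. A call with a gripper value outside its range is refused whole. The fingers move at their own pace and stop on an object; FORCE is the grip in N (left out, the last holds). Time passes only in rows, so rows that do not move let the fingers close. It gives the time, the measured TCP pose, the force and the opening at its end, in the units of the state.
- monitor.get_state(): the state, without advancing time (a new reading comes with each control period).
- grab_frame(name): name is "scene" or "top" or "wrist"; returns a dict with "pixels" (420x560x3 uint8, red, green, blue), "K" (3x3 intrinsics, pixels), "view" (4x4, takes a point from world to camera coordinates); the wrist camera has in their place "hand_eye" (4x4, takes a point from camera to tool coordinates, whose origin is the TCP and whose axes are the tool frame's). Camera axes: x right, y down, z forward; pixel columns grow to the right and rows downward; lengths in m; the calibration is good to about 2 mm. A picture is of the moment at which its call begins: read the wrist's pose just before it. There is no depth.
- job_done(): hands the job in, once; it reports no verdict.
The state is a dict: "t": time; "q": joint angles; "qd": joint speeds; "joint_efforts": joint torques, N m; "eef_pos": TCP position; "ee_rot": TCP orientation; "force": force on the tool from outside, world axes, zero at the start; "moment": the same for the moment, N m; "width": finger opening in m.
Only numpy, scipy, OpenCV 4.12 (cv2) and the standard library are available. Lean on these libraries where they do the work, as an engineer would, in place of code of your own. Each camera call takes 0.05 s, during which the arm holds its last target.

TASK

Load the coupon tray into the sample holder: with one fingertip press the long spring paddle down so that the clip's foot rises, and keep it down while the other fingertip pushes the tray by its upright tab beneath the foot until it is fully home against the end stop. Then let the paddle up so that the clip clamps the tray, and move clear. Only press and push: do not lift or tip the tray, and leave the jar, tweezers, teal lid and marker beside the holder where they are.

Things in the scene. Friction and masses are not known exactly. Their poses are not given: they have to be found in the camera images.
- holder: Sample holder fixed to the worktop, grey base 180 x 116 x 12 mm (x -102..78, y -32..84 mm). Origin: on the worktop under the centre line of the tray's channel; +x is the push direction, z up. Channel floor 12 mm above the worktop, rails along x (inner faces y = +-19.5 mm, top 19 mm high), end stop face at x = 70 mm; from x = 44 mm lips 22 mm high overhang the tray's edges.
- clip (a joint): Spring clip, a rocker, in rad: 0 at rest (foot down, blocking the tray), 0.40 at its stop, paddle fully down. Pressing the paddle's middle line takes about 2 N to start, 6 N at the stop. The foot clears the tray from about 0.20 rad; hold it above 0.28. Let go on a tray that is home, it rests at about 0.16 rad. Hinge line: along the holder's x at y = 36, 34 mm high; three posts there, 40 mm high.
- paddle (a point): Middle of the upper face of the clip's steel paddle, at rest x -40, y 60, height 44 mm in the holder's frame, about 10 mm lower fully pressed. The paddle, with a ribbed black strip, is 100 mm long (x -90..10 mm) and 40 mm wide (y 40..78 mm); at rest it slopes up 0.30 rad away from the channel, pressed it slopes down 0.10 rad. A fingertip can slide along it while pressing.
- foot (a point): Middle of the underside of the clip's foot, a dark block 12 x 12 mm hanging from the clip's arm; at rest at x 54, y -2, height 12.5 mm in the holder's frame (just off the channel floor). Its front is blunt: the tray cannot force its way under it.
- tray: Loose grey plastic tray, 70 (x) x 36 (y) x 6 mm, about 0.1 kg, a metal coupon let into its top, lying in the channel, its x along the holder's. Origin: centre of its underside. At its rear end (x -35..-30 mm) stands a tab 30 mm wide, its top 42 mm above the underside; push on the tab's rear face, x = -35 mm. It starts short of the foot, front edge at x 24..42 mm of the holder.
- home (a point): Point of the holder (35, 0, 12 mm in its frame) where the tray's origin lies when the tray is fully home.
- glass_jar: Bystander: empty glass jar 56 mm wide, 42 mm high, standing right of the holder; origin at the centre of its underside.
- tweezers_1: Bystander: steel tweezers 126 mm long, 10 mm high, lying right of the holder; origin under their middle.
- teal_lid: Bystander: teal screw lid 61 mm wide, 11 mm high, lying left of the holder; origin under its middle.
- marker: Bystander: marker pen 135 mm long, 16 mm high, lying beyond the holder's end stop; origin under its middle.
There are look-alikes about, which are no part of the job. Leave any purple or red look-alike of the tray alone.

How it is judged:
By the outcome, as a careful person would: the job done as asked, in the order asked, and still so for the second after the job is handed in, with the robot touching nothing.
It also fails if it takes over 42 s, if anything falls off the work surface, if the arm or the gripper's body presses on something with over 40 N, if the wrist force passes 120 N, or if a joint passes its speed limit or range.

## Working session

There is one attempt and no reset: what is moved stays moved. The work goes in short steps, Python scripts to look and compute and a shell command to move; the robot and the scene stay as the last step left them, time stands still between calls to the robot, and variables do not carry over. Pictures are saved under pics/ and viewed, and the job is handed in when it is done.

```bash
ls; mkdir -p pics; python3 - <<'E'
from station import monitor, grab_frame, arm
import cv2
s=monitor.get_state(); print(s['t'],s['eef_pos'],s['ee_rot'],s['force'],s['width'],arm.tip_extent)
for n in ("scene","top"):
    f=grab_frame(n); cv2.imwrite(f"pics/{n}0.png",f["pixels"][:,:,::-1]); print(n,f["K"].tolist() if hasattr(f["K"],'tolist') else f["K"]); print(f["view"])
E
```

```text
pics
0.0 [ 0.15097689 -0.65739362  0.21333908] [-3.14145502e+00 -1.61024171e-03  1.79646286e+00] [ 1.43973736  0.93569973 -0.16131254] 0.08773065903205583 0.025
scene [[398.1391165116178, 0.0, 281.07214031098334], [0.0, 398.1391165116178, 210.2858109421017], [0.0, 0.0, 1.0]]
[[ 0.83325389 -0.55287707 -0.00386049 -0.5386012 ]
 [-0.30809932 -0.45852325 -0.83356538  0.2469281 ]
 [ 0.45908905  0.69576101 -0.55240733  0.61227443]
 [ 0.          0.          0.          1.        ]]
top [[458.1431119153364, 0.0, 271.37360669430285], [0.0, 458.1431119153364, 199.17830902159616], [0.0, 0.0, 1.0]]
[[ 0.01021021 -0.99992321  0.00702346 -0.02523916]
 [-0.9977093  -0.01065683 -0.06680263  0.61080264]
 [ 0.06687235 -0.00632531 -0.99774149  0.90996401]
 [ 0.          0.          0.          1.        ]]
```

View pics/scene0.png

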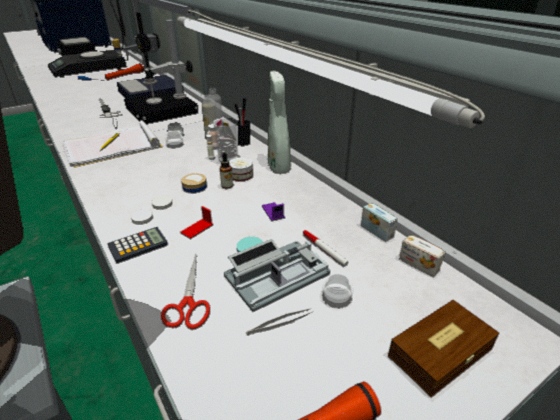

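View pics/top0.png

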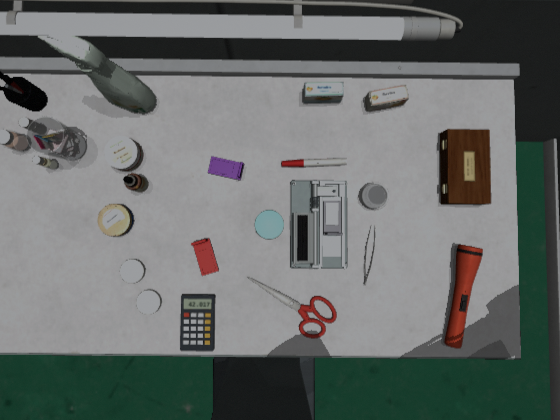

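The holder is at about (319, 224) in the top view. Its +x points up in the picture, which is away from the robot, and the paddle is on the left. I'll zoom in next.

```bash
python3 - <<'E'
import cv2
a=cv2.imread("pics/top0.png")[165:285,275:395]; cv2.imwrite("pics/topz.png",cv2.resize(a,None,fx=5,fy=5,interpolation=cv2.INTER_CUBIC))
a=cv2.imread("pics/scene0.png")[220:320,210:360]; cv2.imwrite("pics/scenez.png",cv2.resize(a,None,fx=5,fy=5,interpolation=cv2.INTER_CUBIC))
E
```

```text
(no output)
```

View pics/topz.png

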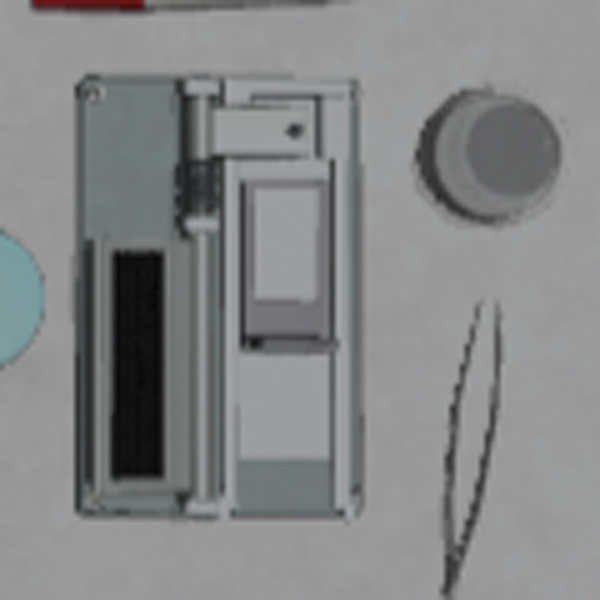

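View pics/scenez.png

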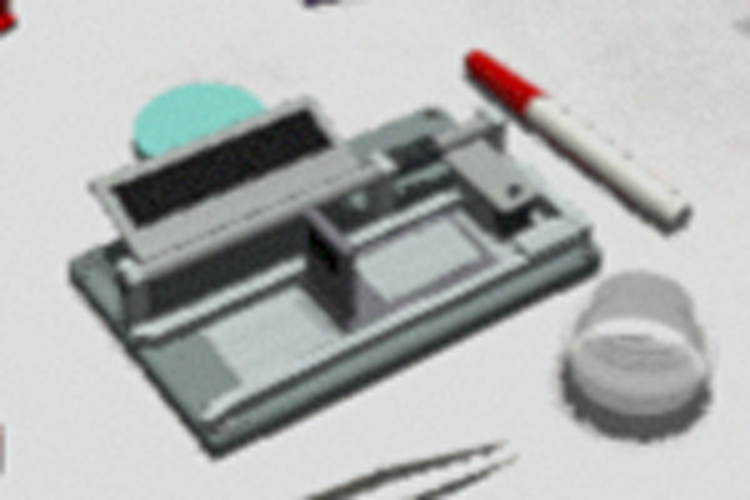

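```bash
cat > h.py <<'E'
import numpy as np
def ray(f,u,v,z):
    K=np.array(f["K"]);V=np.array(f["view"]);R=V[:3,:3];t=V[:3,3]
    c=-R.T@t; d=R.T@np.linalg.inv(K)@[u,v,1]
    return c+d*(z-c[2])/d[2]
def wray(f,pos,rpy,u,v,z):
    from scipy.spatial.transform import Rotation as Ro
    T=np.eye(4);T[:3,:3]=Ro.from_euler('xyz',rpy).as_matrix();T[:3,3]=pos
    M=T@np.array(f["hand_eye"]); d=M[:3,:3]@np.linalg.inv(np.array(f["K"]))@[u,v,1]; c=M[:3,3]
    return c+d*(z-c[2])/d[2]
E
python3 - <<'E'
from h import *
from station import monitor, grab_frame
import cv2
f=grab_frame("top")
P=[]
for n,u,v,z in [("TL",78,76,.012),("TR",359,78,.012),("BR",361,516,.012),("BL",76,516,.012),("tabtopL",240,350,.054),("tabtopR",338,347,.054),("trayfront",285,181,.018)]:
    p=ray(f,275+u/5-.4,165+v/5-.4,z); print(n,p.round(4))
s=monitor.get_state(); f=grab_frame("wrist"); cv2.imwrite("pics/w0.png",f["pixels"][:,:,::-1]); print(f["K"],f["hand_eye"])
E
```

```text
TL [ 0.6519 -0.0572  0.012 ]
TR [ 0.6524 -0.1729  0.012 ]
BR [ 0.4735 -0.1736  0.012 ]
BL [ 0.4724 -0.0577  0.012 ]
tabtopL [ 0.5407 -0.1192  0.054 ]
tabtopR [ 0.5422 -0.1574  0.054 ]
trayfront [ 0.6092 -0.1416  0.018 ]
[[333.077414     0.         278.12883623]
 [  0.         333.077414   218.72391104]
 [  0.           0.           1.        ]] [[ 9.99999478e-01  7.29806122e-04  7.15417822e-04 -2.13012897e-04]
 [-8.89332385e-04  9.66320680e-01  2.57339371e-01 -6.81733362e-02]
 [-5.03515188e-04 -2.57339873e-01  9.66320825e-01 -1.71276878e-01]
 [ 0.00000000e+00  0.00000000e+00  0.00000000e+00  1.00000000e+00]]
```

View pics/w0.png

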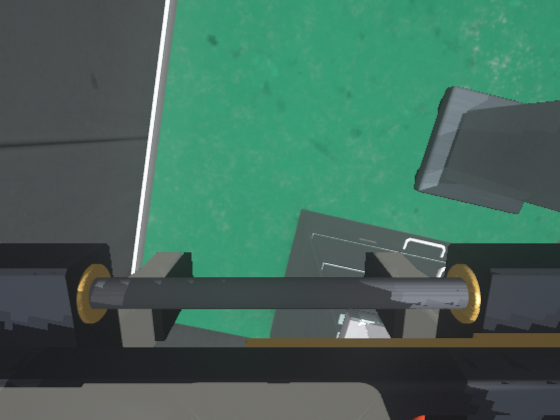

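```bash
python3 -m jog '[[[0.03,0.045,0,0,0,-0.019,0.48],[0.03,0.045,0,0,0,-0.019,0.48],[0.03,0.045,0,0,0,-0.019,0.48],[0.03,0.045,0,0,0,-0.019,0.48],[0.03,0.045,0,0,0,-0.019,0.48],[0.03,0.045,0,0,0,-0.019,0.48],[0.03,0.045,0,0,0,-0.019,0.48],[0.03,0.045,0,0,0,-0.019,0.48],[0.03,0.045,0,0,0,-0.019,0.48],[0.03,0.045,0,0,0,-0.019,0.48],[0.03,0.045,0,0,0,-0.019,0.48],[0.03,0.045,0,0,0,-0.014,0.48],[0,0,0,0,0,0,0.48],[0,0,0,0,0,0,0.48]]]' 20
python3 - <<'E'
from station import monitor, grab_frame
import cv2,json
s=monitor.get_state(); print(s['t'],s['eef_pos'],s['ee_rot'],s['force'],s['width'])
for n in ("wrist","scene"):
    f=grab_frame(n); cv2.imwrite(f"pics/{n}1.png",f["pixels"][:,:,::-1])
a=cv2.imread("pics/scene1.png")[150:320,170:380]; cv2.imwrite("pics/scene1z.png",cv2.resize(a,None,fx=3.5,fy=3.5,interpolation=cv2.INTER_CUBIC))
E
```

```text
t: 1.95
eef_pos: [0.5108, -0.1177, 0.214]
ee_rot: [-3.141, 0.0, 1.575]
force: [0.3, -0.0, 0.2]
width: 0.0421
1.95 [ 0.51080883 -0.11766024  0.21398494] [-3.14081662e+00  2.05020606e-05  1.57456227e+00] [ 0.31975546 -0.01751657  0.20220752] 0.04213368450455762
```

View pics/wrist1.png

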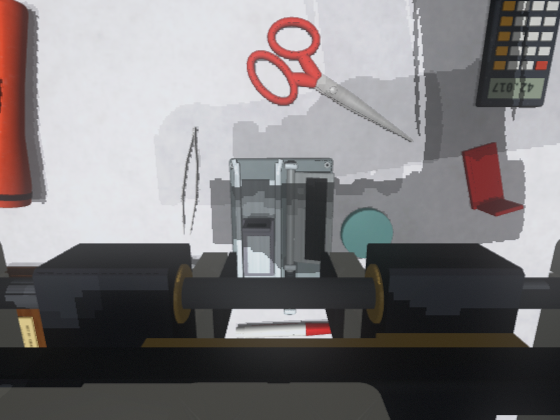

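View pics/scene1z.png

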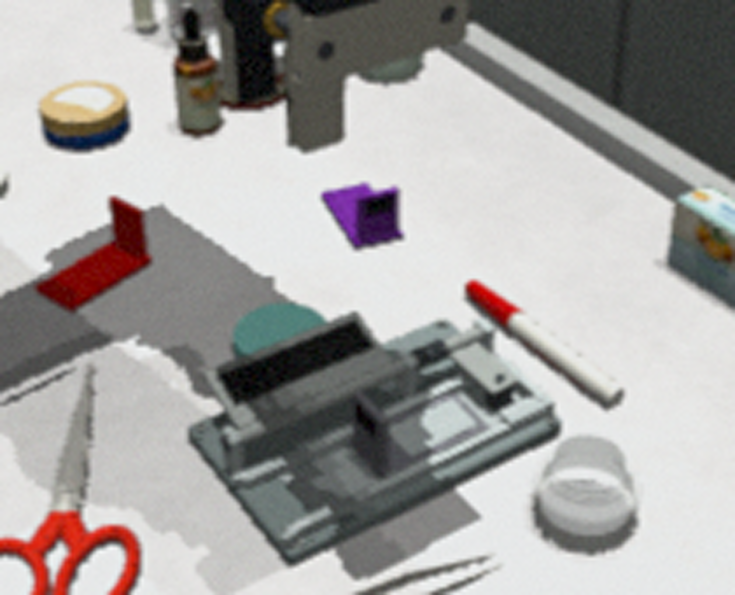

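```bash
python3 - <<'E'
from h import *
from station import grab_frame,monitor
import cv2
f=grab_frame("scene")
for u,v in [(287,143),(305,152),(345,138)]:
    print(ray(f,170+u/3.5-.35,150+v/3.5-.35,.189).round(4))
a=cv2.imread("pics/scene1.png")[70:220,170:380]; cv2.imwrite("pics/scene1g.png",cv2.resize(a,None,fx=3.8,fy=3.8,interpolation=cv2.INTER_CUBIC))
f=grab_frame("top");a=f["pixels"][:,:,::-1][165:400,225:425]; cv2.imwrite("pics/top1.png",cv2.resize(a,None,fx=2.5,fy=2.5,interpolation=cv2.INTER_CUBIC))
a=cv2.imread("pics/wrist1.png")[140:340,180:380]; cv2.imwrite("pics/wrist1z.png",cv2.resize(a,None,fx=3,fy=3,interpolation=cv2.INTER_CUBIC))
E
```

```text
[ 0.5291 -0.0857  0.189 ]
[ 0.5321 -0.0981  0.189 ]
[ 0.5556 -0.0976  0.189 ]
```

View pics/scene1g.png

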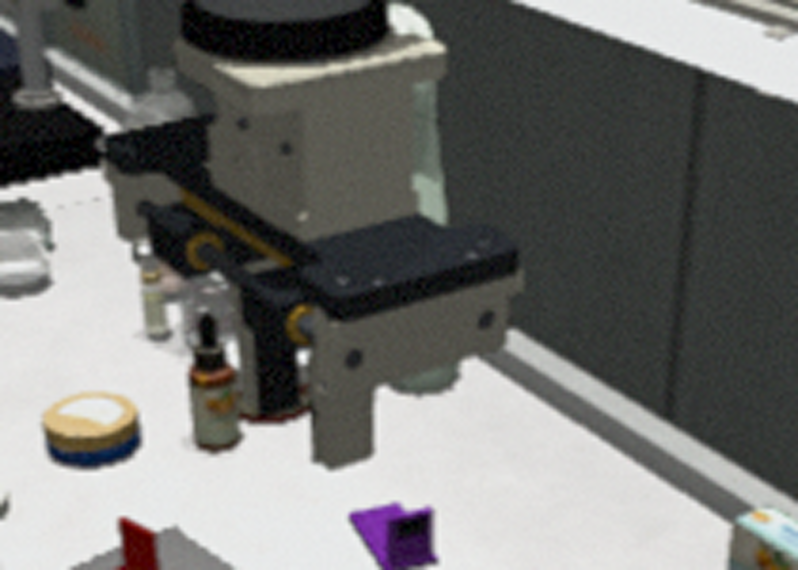

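View pics/wrist1z.png

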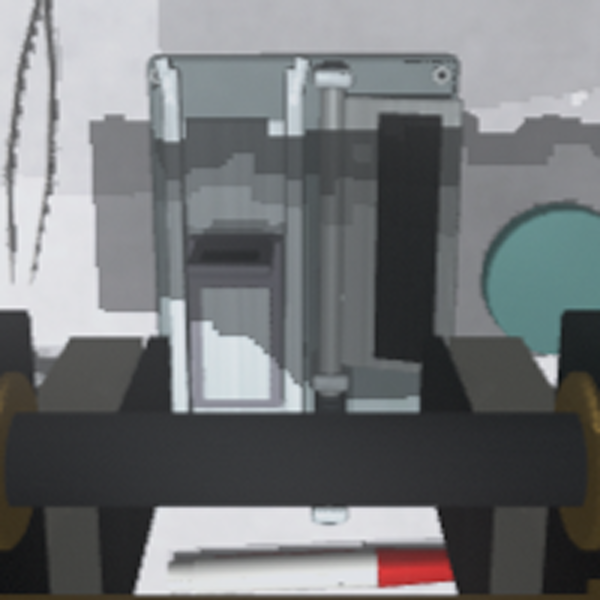

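```bash
python3 - <<'E'
from h import *
from station import grab_frame,monitor
print(monitor.get_state()['eef_pos'])
f=grab_frame("scene");V=np.array(f["view"]);R=V[:3,:3];c=-R.T@V[:3,3];print(c)
pts=[(310,461),(330,468),(372,452),(375,380),(312,330),(520,290),(245,415),(300,410)]
for u,v in pts:
    d=R.T@np.linalg.inv(np.array(f["K"]))@[170+u/3.8-.37,70+v/3.8-.37,1]
    print((u,v),[(c+d*(y-c[1])/d[1]).round(3).tolist() for y in (-.16,-.14,-.117,-.09,-.07)])
E
```

```text
[ 0.5106008  -0.11871591  0.21439451]
[ 0.24378144 -0.61055466  0.54197633]
(310, 461) [[0.488, -0.16, 0.238], [0.499, -0.14, 0.225], [0.511, -0.117, 0.21], [0.526, -0.09, 0.191], [0.537, -0.07, 0.178]]
(330, 468) [[0.497, -0.16, 0.232], [0.508, -0.14, 0.219], [0.521, -0.117, 0.203], [0.536, -0.09, 0.184], [0.547, -0.07, 0.17]]
(372, 452) [[0.516, -0.16, 0.233], [0.529, -0.14, 0.22], [0.542, -0.117, 0.204], [0.559, -0.09, 0.185], [0.571, -0.07, 0.172]]
(375, 380) [[0.519, -0.16, 0.265], [0.531, -0.14, 0.253], [0.545, -0.117, 0.239], [0.561, -0.09, 0.222], [0.574, -0.07, 0.21]]
(312, 330) [[0.492, -0.16, 0.294], [0.503, -0.14, 0.283], [0.515, -0.117, 0.27], [0.53, -0.09, 0.255], [0.541, -0.07, 0.244]]
(520, 290) [[0.589, -0.16, 0.286], [0.604, -0.14, 0.274], [0.621, -0.117, 0.261], [0.642, -0.09, 0.246], [0.657, -0.07, 0.234]]
(245, 415) [[0.461, -0.16, 0.267], [0.471, -0.14, 0.255], [0.482, -0.117, 0.241], [0.495, -0.09, 0.225], [0.505, -0.07, 0.212]]
(300, 410) [[0.485, -0.16, 0.262], [0.495, -0.14, 0.25], [0.508, -0.117, 0.235], [0.522, -0.09, 0.219], [0.533, -0.07, 0.206]]
```

View pics/top1.png

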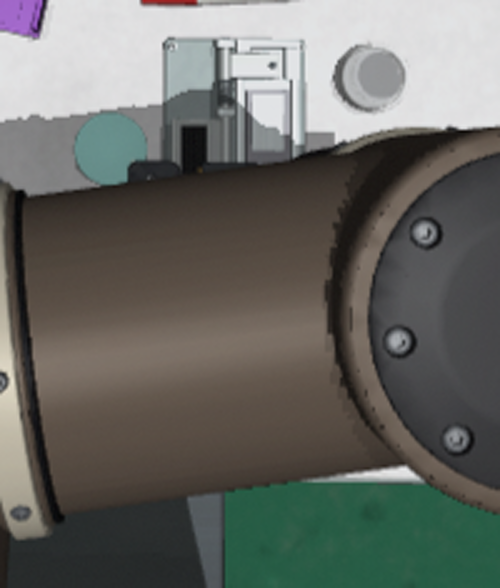

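The scene and wrist views both put the lower end of the visible finger about 18 mm behind the TCP, not 25 mm ahead of it. I'll check what `arm` reports before touching anything.

```bash
python3 - <<'E'
from station import arm, monitor
for a in dir(arm):
    if not a.startswith('_'): print(a, str(getattr(arm,a))[:200])
print(monitor.get_state()['eef_pos'],monitor.get_state()['t'])
E
```

```text
Unreachable <class 'station.Unreachable'>
tip_extent 0.025
[ 0.51066437 -0.11867672  0.21442506] 2.2
```

```bash
python3 - <<'E'
from h import *
from station import grab_frame,monitor
s=monitor.get_state();f=grab_frame("wrist")
for u,v,z in [(150,56,.012),(460,56,.012),(192,262,.054),(284,262,.054),(190,402,.018),(285,402,.018)]:
    print(wray(f,s['eef_pos'],s['ee_rot'],180+u/3-.33,140+v/3-.33,z).round(4))
# project scene: tips
f=grab_frame("scene");V=np.array(f["view"]);K=np.array(f["K"])
x,y,z=s['eef_pos']
for p in [(x-.0095,y-.042,z-.025),(x+.0095,y-.042,z-.025),(x-.0095,y-.042,z+.018),(x+.0095,y-.042,z+.018)]:
    c=K@(V[:3,:3]@p+V[:3,3]); print(c[:2]/c[2])
E
```

```text
[ 0.4729 -0.1721  0.012 ]
[ 0.4727 -0.0577  0.012 ]
[ 0.5398 -0.1541  0.054 ]
[ 0.5398 -0.1223  0.054 ]
[ 0.6085 -0.1601  0.018 ]
[ 0.6084 -0.1223  0.018 ]
[260.14440338 215.56247662]
[270.36401708 211.81755994]
[259.20911745 192.07186573]
[269.8394595  188.51674816]
```

Wrist and top views agree: holder origin is at about (0.5745, -0.141), yaw about 0, and the tab's rear face is at x = 0.5398. I'll descend above the paddle, behind the tab, then feel for the true tip height.

```bash
python3 -m jog '[[[0.002,0.004,-0.03,0,0,-0.002,0.48],[0.002,0,-0.03,0,0,0,0.48],[0,0,-0.03,0,0,0,0.48],[0,0,-0.025,0,0,0,0.48],[0,0,-0.015,0,0,0,0.48],[0,0,0,0,0,0,0.48]]]'
python3 - <<'E'
from station import monitor, grab_frame
import cv2
s=monitor.get_state(); print(s['t'],s['eef_pos'],s['ee_rot'],s['force'],s['width'])
f=grab_frame("wrist"); cv2.imwrite("pics/w2.png",f["pixels"][:,:,::-1])
f=grab_frame("scene"); a=f["pixels"][:,:,::-1][150:320,170:380]; cv2.imwrite("pics/s2.png",cv2.resize(a,None,fx=3.5,fy=3.5,interpolation=cv2.INTER_CUBIC))
E
```

```text
t: 3.05
eef_pos: [0.5146, -0.1141, 0.0836]
ee_rot: [-3.14, 0.0, 1.571]
force: [-0.2, 0.2, -0.4]
width: 0.0425
3.05 [ 0.51455968 -0.11413227  0.08359296] [-3.13986553e+00  2.77048235e-04  1.57125905e+00] [-0.17859713  0.2175514  -0.35795193] 0.042454085724110434
```

View pics/s2.png

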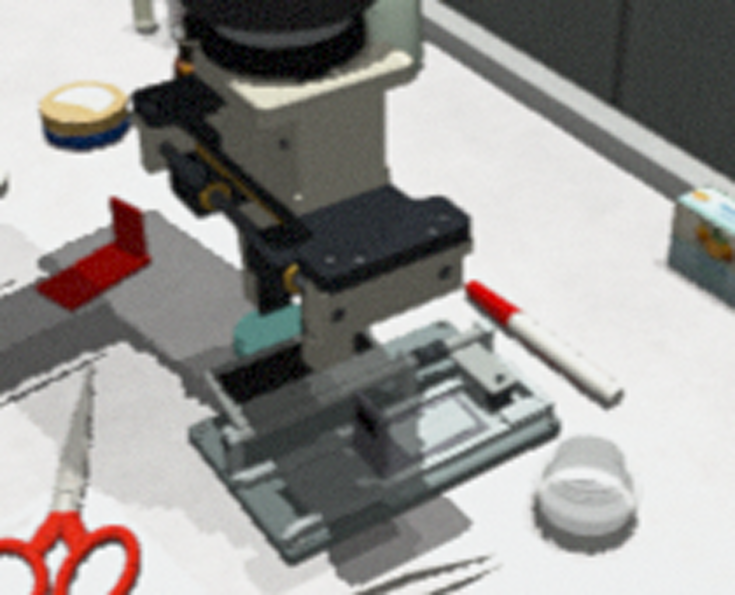

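View pics/w2.png

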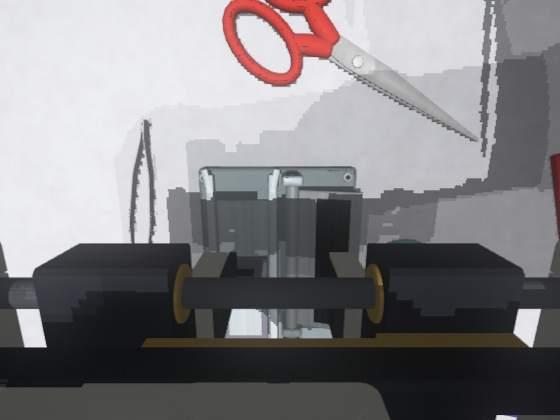

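```bash
python3 -m jog '[[[0,0,-0.006,0,0,0,0.48],[0,0,-0.006,0,0,0,0.48],[0,0,-0.004,0,0,0,0.48],[0,0,0,0,0,0,0.48]]]'; python3 -m jog '[[[0,0,-0.003,0,0,0,0.48],[0,0,0,0,0,0,0.48]]]'
```

```text
t: 3.65
eef_pos: [0.5149, -0.1139, 0.0679]
ee_rot: [-3.141, 0.0, 1.572]
force: [0.2, -0.6, -0.1]
width: 0.0416
t: 3.9
eef_pos: [0.515, -0.1138, 0.0651]
ee_rot: [-3.141, 0.0, 1.572]
force: [-0.5, 0.2, -0.2]
width: 0.0418
```

No contact where the stated tip height predicts it, so the tips really are shorter, as the pictures show. I'll keep descending, with care.

```bash
python3 -m jog '[[[0,0,-0.006,0,0,0,0.48],[0,0,-0.006,0,0,0,0.48],[0,0,-0.006,0,0,0,0.48],[0,0,-0.004,0,0,0,0.48],[0,0,0,0,0,0,0.48]]]'
python3 - <<'E'
from station import monitor, grab_frame
import cv2
s=monitor.get_state(); print(s['t'],s['eef_pos'],s['force'])
f=grab_frame("scene"); a=f["pixels"][:,:,::-1][200:320,200:350]; cv2.imwrite("pics/s3.png",cv2.resize(a,None,fx=5,fy=5,interpolation=cv2.INTER_CUBIC))
E
```

```text
t: 4.53
eef_pos: [0.5148, -0.1139, 0.0428]
ee_rot: [-3.141, 0.0, 1.572]
force: [0.1, 0.4, 0.3]
width: 0.0422
4.525 [ 0.51482976 -0.11388896  0.04282355] [0.12516801 0.36735331 0.30158932]
```

View pics/s3.png

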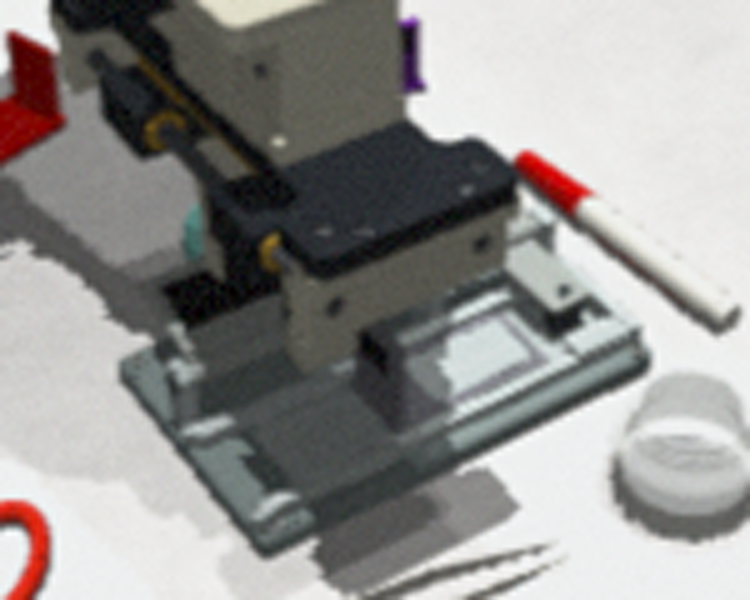

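```bash
python3 - <<'E'
from h import *
from station import grab_frame,monitor
s=monitor.get_state();x,y,z=s['eef_pos']
f=grab_frame("scene");V=np.array(f["view"]);R=V[:3,:3];c=-R.T@V[:3,3]
for u,v in [(290,362),(309,378)]:
    d=R.T@np.linalg.inv(np.array(f["K"]))@[200+u/5-.4,200+v/5-.4,1]
    for X in (x-.0095,): print((u,v),(c+d*(X-c[0])/d[0]).round(4), z)
E
```

```text
(290, 362) [ 0.5055 -0.1356  0.0496] 0.04310990631243068
(309, 378) [ 0.5055 -0.149   0.0521] 0.04310990631243068
```

```bash
python3 -m jog '[[[0,0,-0.004,0,0,0,0.48],[0,0,-0.002,0,0,0,0.48],[0,0,0,0,0,0,0.48]]]';python3 -m jog '[[[0,0,-0.002,0,0,0,0.48],[0,0,0,0,0,0,0.48]]]'; python3 -m jog '[[[0,0,-0.002,0,0,0,0.48],[0,0,0,0,0,0,0.48]]]'; python3 -m jog '[[[0,0,-0.002,0,0,0,0.48],[0,0,0,0,0,0,0.48]]]'
```

```text
t: 5.0
eef_pos: [0.5149, -0.1139, 0.0371]
ee_rot: [-3.141, 0.0, 1.572]
force: [0.2, -1.1, -0.5]
width: 0.042
t: 5.25
eef_pos: [0.515, -0.1138, 0.0351]
ee_rot: [-3.141, 0.0, 1.572]
force: [0.6, -0.6, -0.1]
width: 0.042
t: 5.5
eef_pos: [0.515, -0.1138, 0.0331]
ee_rot: [-3.141, -0.0, 1.572]
force: [-0.7, -0.0, -0.3]
width: 0.0419
t: 5.75
eef_pos: [0.5151, -0.1138, 0.0311]
ee_rot: [-3.141, 0.0, 1.572]
force: [0.4, -0.2, 0.2]
width: 0.042
```

```bash
python3 -m jog '[[[0,0,-0.002,0,0,0,0.48],[0,0,0,0,0,0,0.48]]]'; python3 -m jog '[[[0,0,-0.002,0,0,0,0.48],[0,0,0,0,0,0,0.48]]]'
python3 - <<'E'
from station import monitor, grab_frame
import cv2
s=monitor.get_state(); print(s['t'],s['eef_pos'],s['force'])
f=grab_frame("scene"); a=f["pixels"][:,:,::-1][200:320,200:350]; cv2.imwrite("pics/s4.png",cv2.resize(a,None,fx=5,fy=5,interpolation=cv2.INTER_CUBIC))
E
```

```text
t: 6.0
eef_pos: [0.5153, -0.1137, 0.0294]
ee_rot: [3.141, -0.0, 1.572]
force: [-0.8, 1.2, 2.5]
width: 0.0422
t: 6.25
eef_pos: [0.5154, -0.1137, 0.0273]
ee_rot: [3.141, -0.0, 1.572]
force: [0.1, 2.8, 5.1]
width: 0.0421
6.25 [ 0.51538613 -0.11366708  0.02734917] [0.1413409  2.80234303 5.10289453]
```

View pics/s4.png

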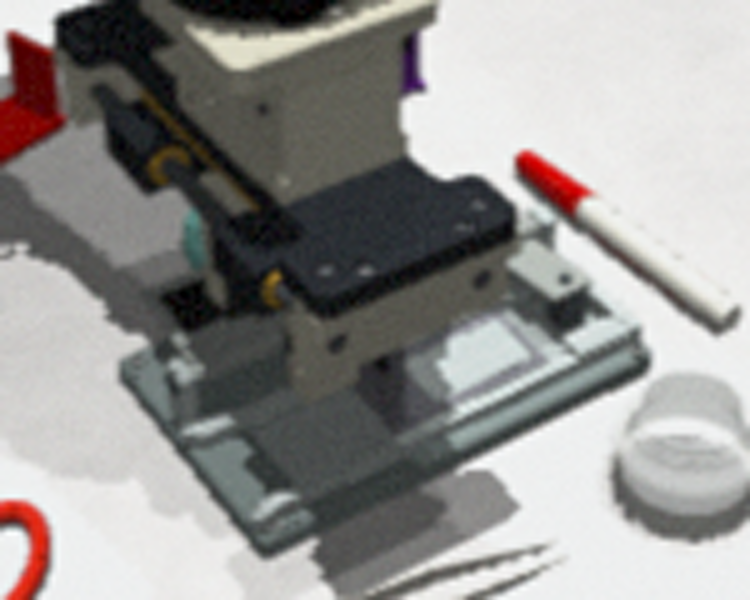

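```bash
python3 - <<'E'
from station import monitor, grab_frame
import cv2,numpy as np
f=grab_frame("scene"); a=f["pixels"][:,:,::-1][235:305,225:325]; a=np.clip(255*(a/255.)**.6,0,255).astype('uint8'); cv2.imwrite("pics/s5.png",cv2.resize(a,None,fx=8,fy=8,interpolation=cv2.INTER_CUBIC))
f=grab_frame("wrist"); a=f["pixels"][:,:,::-1][140:340,180:380]; cv2.imwrite("pics/w5.png",cv2.resize(a,None,fx=3,fy=3,interpolation=cv2.INTER_CUBIC))
E
```

```text
(no output)
```

View pics/s5.png

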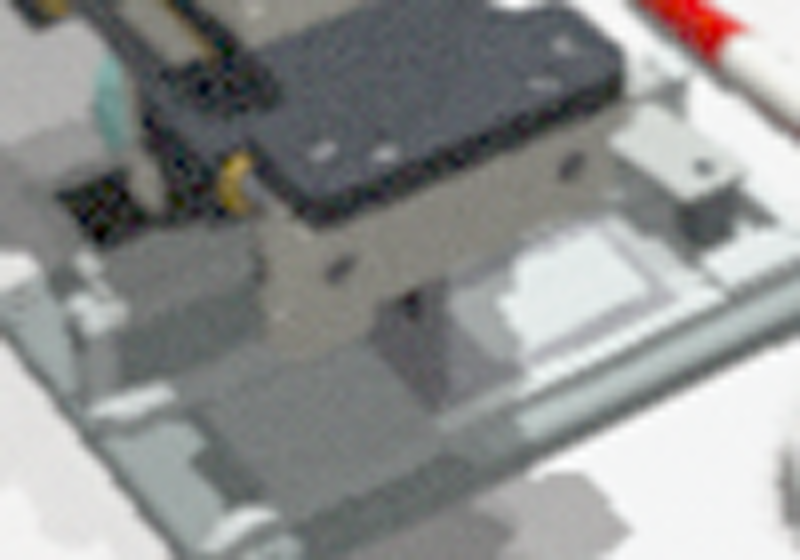

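View pics/w5.png

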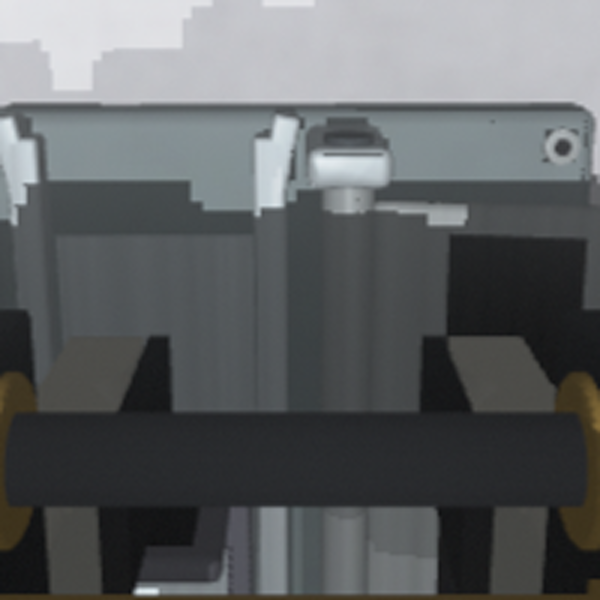

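```bash
python3 - <<'E'
import cv2,numpy as np
from station import grab_frame,monitor
f=grab_frame("scene")["pixels"][:,:,::-1]; cv2.imwrite("pics/full6.png",f)
a=cv2.imread("pics/scene0.png")
c=lambda i:cv2.resize(i[240:290,290:350],None,fx=6,fy=6,interpolation=cv2.INTER_CUBIC)
d=np.clip(128+4*(cv2.blur(f,(3,3)).astype(int)[:,:,2]-cv2.blur(f,(3,3)).astype(int)[:,:,0]),0,255).astype('uint8')
d=cv2.cvtColor(d,cv2.COLOR_GRAY2BGR)[240:300,230:310]
cv2.imwrite("pics/c6.png",np.hstack([c(a),c(f)])); cv2.imwrite("pics/d6.png",cv2.resize(d,None,fx=8,fy=8,interpolation=cv2.INTER_NEAREST))
print(monitor.get_state()['t'],monitor.get_state()['force'])
E
```

```text
6.45 [-0.05393394  3.09789479  5.5759041 ]
```

View pics/c6.png

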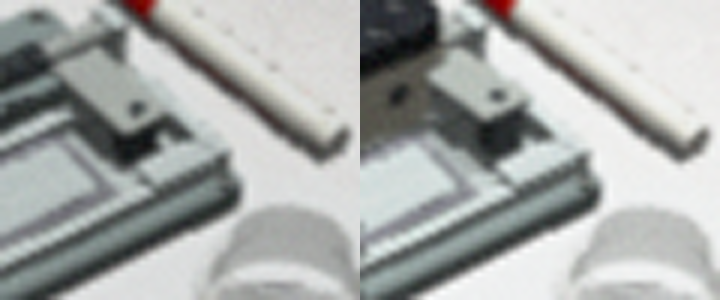

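View pics/d6.png

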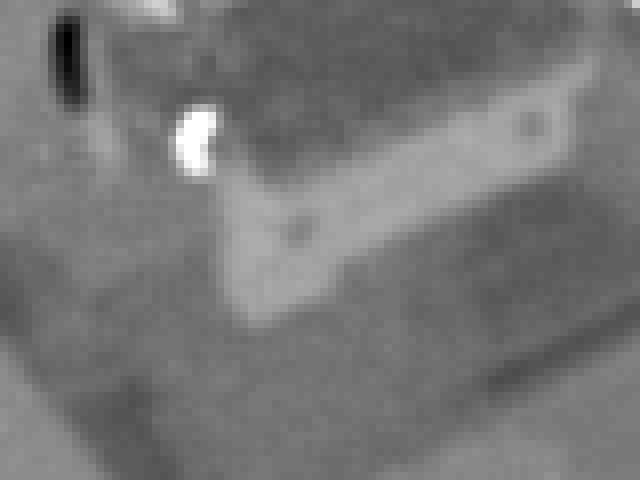

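```bash
cat >> h.py <<'E'
def sray(f,u,v,axis,val):
    V=np.array(f["view"]);R=V[:3,:3];c=-R.T@V[:3,3];d=R.T@np.linalg.inv(np.array(f["K"]))@[u,v,1]
    return (c+d*(val-c[axis])/d[axis]).round(4)
E
python3 - <<'E'
from h import *
from station import grab_frame,monitor
f=grab_frame("scene");print(monitor.get_state()['eef_pos'])
P=lambda u,v:(230+u/8-.5,240+v/8-.5)
for n,u,v in [("legL",226,308),("legbot",260,326),("legR",335,287),("platejoin",338,265),("platefarbot",570,162),("platefartop",592,55),("platetop",270,188)]:
    print(n,[sray(f,*P(u,v),1,y).tolist() for y in (-.135,-.142,-.149,-.156)])
E
```

```text
[ 0.51540291 -0.1137589   0.02740211]
legL [[0.5055, -0.135, 0.0344], [0.5017, -0.142, 0.0419], [0.4978, -0.149, 0.0493], [0.494, -0.156, 0.0568]]
legbot [[0.5143, -0.135, 0.0242], [0.5103, -0.142, 0.0318], [0.5063, -0.149, 0.0394], [0.5024, -0.156, 0.047]]
legR [[0.535, -0.135, 0.0257], [0.5307, -0.142, 0.0333], [0.5264, -0.149, 0.0409], [0.5222, -0.156, 0.0485]]
platejoin [[0.536, -0.135, 0.0321], [0.5317, -0.142, 0.0396], [0.5274, -0.149, 0.0471], [0.5231, -0.156, 0.0546]]
platefarbot [[0.6031, -0.135, 0.0317], [0.5978, -0.142, 0.0392], [0.5925, -0.149, 0.0467], [0.5872, -0.156, 0.0542]]
platefartop [[0.6087, -0.135, 0.0625], [0.6033, -0.142, 0.0696], [0.598, -0.149, 0.0766], [0.5926, -0.156, 0.0837]]
platetop [[0.5184, -0.135, 0.0644], [0.5143, -0.142, 0.0714], [0.5103, -0.149, 0.0785], [0.5063, -0.156, 0.0855]]
```

```bash
python3 - <<'E'
import cv2,numpy as np
a=cv2.imread("pics/scene1.png")[130:205,240:320]
b=cv2.imread("pics/full6.png")[230:305,240:320]
s=cv2.imread("pics/s2.png"); s=cv2.resize(s,(210,170),interpolation=cv2.INTER_AREA)[60:135,70:150]
g=lambda i:cv2.resize(np.clip(255*(i/255.)**.6,0,255).astype('uint8'),(400,375),interpolation=cv2.INTER_CUBIC)
cv2.imwrite("pics/cmp.png",np.hstack([g(a),g(s)])); 
a=cv2.imread("pics/scene1.png")[130:205,240:320]
E
```

```text
(no output)
```

View pics/cmp.png

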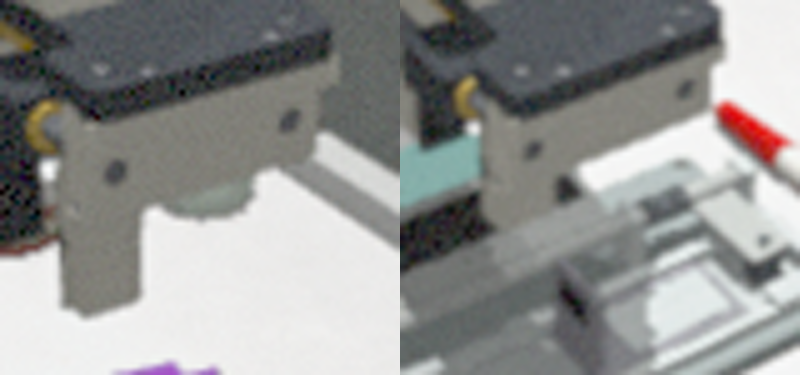

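```bash
python3 - <<'E'
from h import *
from station import grab_frame
f=grab_frame("scene")
V=np.array(f["view"]);K=np.array(f["K"])
def pr(p): c=K@(V[:3,:3]@np.array(p)+V[:3,3]); return (c[:2]/c[2]).round(1)
T={'s1':(.5108,-.1177,.214),'s2':(.5146,-.1141,.0836),'s4':(.5154,-.1137,.0273)}
# scene1 compare picture (5x, origin 240,130): legs
pts={'bl':(62,305),'bm':(85,316),'br':(140,298),'join':(143,210),'farbot':(315,160),'fartop':(330,60),'topl':(75,115)}
for n,(u,v) in pts.items():
    px=(240+u/5-.4,130+v/5-.4)
    for y in (-.035,-.042,-.05):
        p=sray(f,*px,1,T['s1'][1]+y); off=p-np.array(T['s1'])
        print(n,y,off.round(4),'s2',pr(np.array(T['s2'])+off),'s4',pr(np.array(T['s4'])+off))
print("s2 meas: topl",240+75/5, 210)
E
```

```text
bl -0.035 [-0.0175 -0.035   0.0197] s2 [256.3 254.8] s4 [257.7 278.9]
bl -0.042 [-0.0213 -0.042   0.0244] s2 [256.3 255.7] s4 [257.8 280. ]
bl -0.05 [-0.0257 -0.05    0.0298] s2 [256.4 256.8] s4 [257.9 281.4]
bm -0.035 [-0.0097 -0.035   0.0132] s2 [260.3 256.1] s4 [261.6 279.8]
bm -0.042 [-0.0137 -0.042   0.018 ] s2 [260.3 257. ] s4 [261.6 281. ]
bm -0.05 [-0.0182 -0.05    0.0235] s2 [260.4 258. ] s4 [261.7 282.4]
br -0.035 [ 0.0101 -0.035   0.0131] s2 [270.  252.1] s4 [270.9 275.7]
br -0.042 [ 0.0059 -0.042   0.0179] s2 [270.1 252.9] s4 [270.9 276.8]
br -0.05 [ 0.0011 -0.05    0.0234] s2 [270.1 253.9] s4 [271.  278.1]
join -0.035 [ 0.012  -0.035   0.0434] s2 [270.6 237.9] s4 [271.5 262.7]
join -0.042 [ 0.0078 -0.042   0.0477] s2 [270.7 238.8] s4 [271.5 263.9]
join -0.05 [ 0.0029 -0.05    0.0527] s2 [270.7 239.9] s4 [271.6 265.3]
farbot -0.035 [ 0.0766 -0.035   0.0422] s2 [301.2 226.1] s4 [300.7 250.4]
farbot -0.042 [ 0.0714 -0.042   0.0465] s2 [301.2 227.1] s4 [300.7 251.6]
farbot -0.05 [ 0.0653 -0.05    0.0515] s2 [301.2 228.1] s4 [300.6 253. ]
fartop -0.035 [ 0.0813 -0.035   0.0753] s2 [303.9 209.9] s4 [303.2 235.4]
fartop -0.042 [ 0.076  -0.042   0.0792] s2 [303.9 210.8] s4 [303.2 236.6]
fartop -0.05 [ 0.0699 -0.05    0.0836] s2 [303.8 211.9] s4 [303.2 238. ]
topl -0.035 [-0.0101 -0.035   0.0808] s2 [258.7 224.3] s4 [260.2 250.8]
topl -0.042 [-0.014  -0.042   0.0845] s2 [258.8 225.3] s4 [260.3 252.1]
topl -0.05 [-0.0185 -0.05    0.0889] s2 [258.9 226.4] s4 [260.3 253.6]
s2 meas: topl 255.0 210
```

The picture makes sense now. The "plate" is the gripper body's end face, about 0.1 m out to the side. The finger's lower end is about 14 mm above the TCP, 20 mm wide, and the +y finger has met the paddle. I'll keep pressing.

```bash
python3 -m jog '[[[0,0,-0.0015,0,0,0,0.48],[0,0,-0.001,0,0,0,0.48],[0,0,0,0,0,0,0.48]]]'; python3 -m jog '[[[0,0,-0.0015,0,0,0,0.48],[0,0,-0.001,0,0,0,0.48],[0,0,0,0,0,0,0.48]]]'
python3 - <<'E'
import cv2,numpy as np
from station import grab_frame,monitor
f=grab_frame("scene")["pixels"][:,:,::-1]; cv2.imwrite("pics/full7.png",f)
a=cv2.imread("pics/scene0.png")
c=lambda i:cv2.resize(i[240:290,290:350],None,fx=6,fy=6,interpolation=cv2.INTER_CUBIC)
cv2.imwrite("pics/c7.png",np.hstack([c(a),c(f)]))
E
```

```text
t: 6.92
eef_pos: [0.5154, -0.1136, 0.0249]
ee_rot: [3.141, -0.0, 1.572]
force: [-0.3, 3.8, 5.9]
width: 0.0418
t: 7.3
eef_pos: [0.5155, -0.1134, 0.0228]
ee_rot: [3.141, -0.0, 1.572]
force: [-1.5, 6.2, 10.8]
width: 0.0419
```

View pics/c7.png

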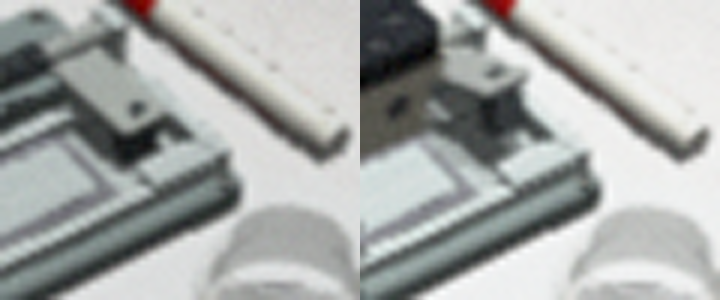

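```bash
cat >> h.py <<'E'
def ang(f,u,v,hx=.6285):
    p=sray(f,u,v,0,hx); return p,np.arctan2(p[2]-.034,-(p[1]+.105))
E
python3 - <<'E'
import cv2
from h import *
from station import grab_frame,monitor
f=grab_frame("scene")
# hole: darkest blob near the arm end
def hole(i,v0,v1,u0,u1):
    g=cv2.cvtColor(i,cv2.COLOR_BGR2GRAY).astype(float); r=g[v0:v1,u0:u1]; w=np.clip(np.median(r)-12-r,0,None); V,U=np.mgrid[v0:v1,u0:u1]; return (U*w).sum()/w.sum(),(V*w).sum()/w.sum()
a=cv2.imread("pics/scene0.png");b=f["pixels"][:,:,::-1].copy()
for n,i,r in (("rest",a,(254,262,308,318)),("now",b,(248,256,308,316))):
    h=hole(i,*r); print(n,h,ang(f,*h), ang(f,*h,.626))
print(monitor.get_state()['force'],monitor.get_state()['t'])
E
```

```text
rest (np.float64(313.5675146771037), np.float64(259.80300065231575)) (array([ 0.6285, -0.1433,  0.0253]), np.float64(-0.22336374706143713)) (array([ 0.626 , -0.1464,  0.0287]), np.float64(-0.12732675400059065))
now (np.float64(312.2387744321183), np.float64(253.8325409403064)) (array([ 0.6285, -0.1382,  0.0371]), np.float64(0.09310354239641186)) (array([ 0.626 , -0.1413,  0.0404]), np.float64(0.17451504043653324))
[-1.29760248  4.74393434 10.79627709] 7.4
```

```bash
python3 -m jog '[[[0,0,-0.001,0,0,0,0.48],[0,0,0,0,0,0,0.48]]]'; python3 -m jog '[[[0.004,0,0,0,0,0,0.48],[0.004,0,0,0,0,0,0.48],[0.003,0,0,0,0,0,0.48],[0,0,0,0,0,0,0.48]]]'; python3 -m jog '[[[0.003,0,0,0,0,0,0.48],[0.003,0,0,0,0,0,0.48],[0.003,0,0,0,0,0,0.48],[0,0,0,0,0,0,0.48]]]'
python3 - <<'E'
import cv2,numpy as np
from station import grab_frame,monitor
f=grab_frame("scene")["pixels"][:,:,::-1]; cv2.imwrite("pics/full8.png",f)
c=lambda i:cv2.resize(i[235:305,235:345],None,fx=7,fy=7,interpolation=cv2.INTER_CUBIC)
cv2.imwrite("pics/c8.png",c(f))
E
```

```text
t: 7.65
eef_pos: [0.5155, -0.1134, 0.0221]
ee_rot: [3.141, -0.0, 1.572]
force: [-3.0, 7.2, 14.5]
width: 0.042
t: 8.15
eef_pos: [0.5161, -0.1137, 0.0212]
ee_rot: [-3.125, -0.0, 1.571]
force: [-31.5, 16.3, 43.5]
width: 0.0427
t: 8.65
eef_pos: [0.5166, -0.1139, 0.0204]
ee_rot: [-3.111, -0.0, 1.57]
force: [-52.8, 22.7, 63.8]
width: 0.0418
```

View pics/c8.png

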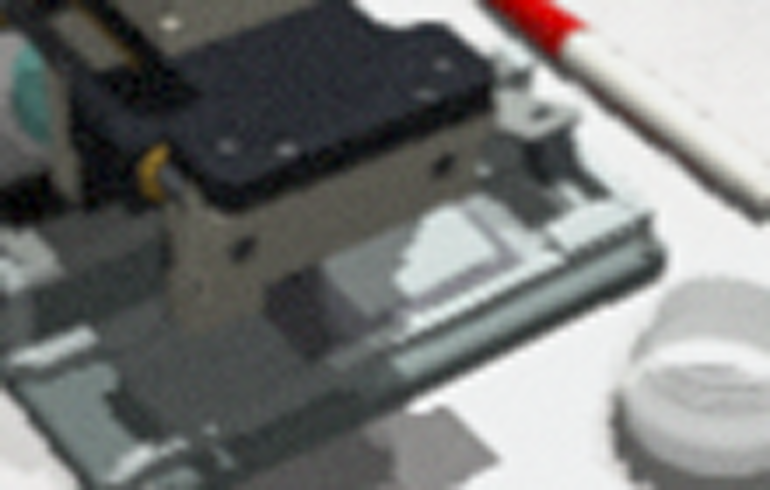

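Motion in x is blocked, with the force at 53 N, so I'm backing off at once.

```bash
python3 -m jog '[[[-0.0195,0,0.001,0,0,0,0.48],[0,0,0,0,0,0,0.48]]]'
python3 - <<'E'
import cv2,numpy as np
from station import grab_frame,monitor
s=monitor.get_state();print({k:np.round(s[k],3).tolist() for k in s})
f=grab_frame("top")["pixels"][:,:,::-1]; cv2.imwrite("pics/top9.png",cv2.resize(f[150:300,230:430],None,fx=4,fy=4,interpolation=cv2.INTER_CUBIC))
f=grab_frame("scene")["pixels"][:,:,::-1]; cv2.imwrite("pics/sc9.png",cv2.resize(f[170:310,200:360],None,fx=5,fy=4.2,interpolation=cv2.INTER_CUBIC))
f=grab_frame("wrist")["pixels"][:,:,::-1]; cv2.imwrite("pics/w9.png",f)
E
```

```text
t: 8.95
eef_pos: [0.5139, -0.1136, 0.0231]
ee_rot: [-3.141, -0.0, 1.572]
force: [-5.9, 7.2, 11.0]
width: 0.042
{'t': 8.95, 'q': [0.155, 0.326, -0.547, -0.001, -0.698, -1.724], 'qd': [0.0, 0.021, 0.014, -0.003, -0.017, 0.002], 'joint_efforts': [-2.735, -42.962, 19.569, 5.918, 1.832, -0.185], 'eef_pos': [0.514, -0.114, 0.023], 'ee_rot': [-3.141, -0.0, 1.572], 'force': [-5.853, 7.2, 10.958], 'moment': [2.687, 2.102, 0.111], 'width': 0.042}
```

View pics/top9.png

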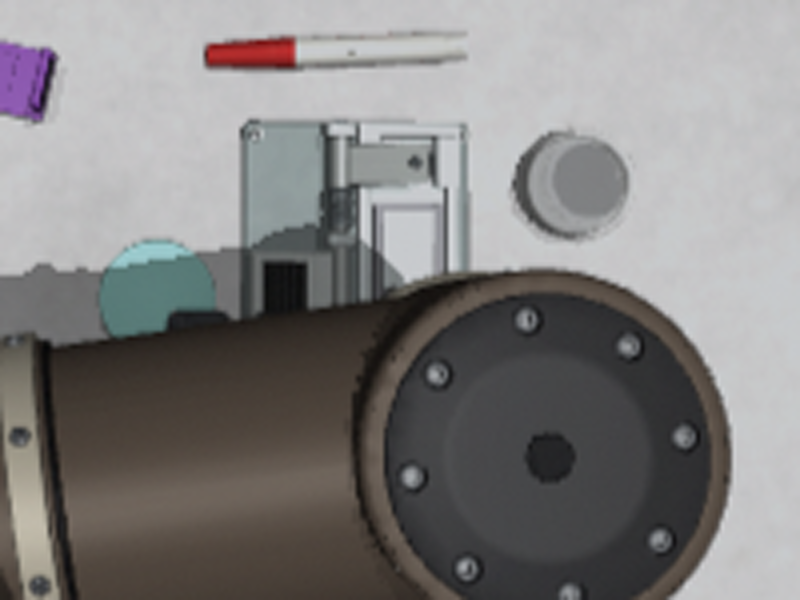

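View pics/w9.png

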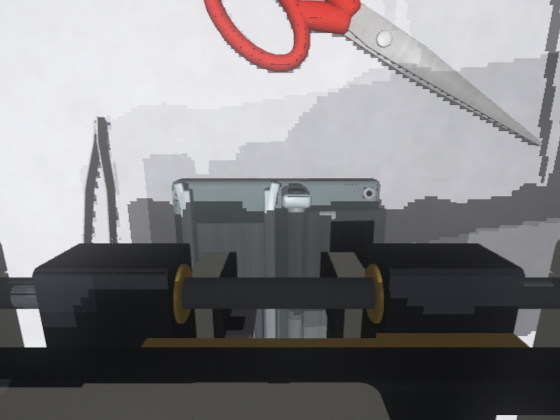

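The tray hasn't moved and the clip is still up. I think the fingertip stuck on the ribbed strip: I was pressing close to the hinge, so with high force and almost at the stop. I'll lift, widen the jaws so the pressing finger has more lever and needs less force, start closer to the tab, and press short of the stop.

```bash
python3 -m jog '[[[0,0,0.012,0,0,0,0.48],[0,0,0.012,0,0,0,0.48],[0.005,0.003,0,0,0,0,0.64],[0.005,0.002,0,0,0,0,0.64],[0,0,0,0,0,0,0.64],[0,0,-0.006,0,0,0,0.64],[0,0,0,0,0,0,0.64]]]'
python3 - <<'E'
import cv2,numpy as np
from station import grab_frame,monitor
f=grab_frame("scene")["pixels"][:,:,::-1]; cv2.imwrite("pics/sc10.png",cv2.resize(f[235:305,235:345],None,fx=7,fy=7,interpolation=cv2.INTER_CUBIC))
E
```

```text
t: 9.98
eef_pos: [0.5248, -0.1089, 0.0393]
ee_rot: [-3.14, 0.0, 1.571]
force: [-0.1, 0.7, 0.0]
width: 0.0561
```

View pics/sc10.png

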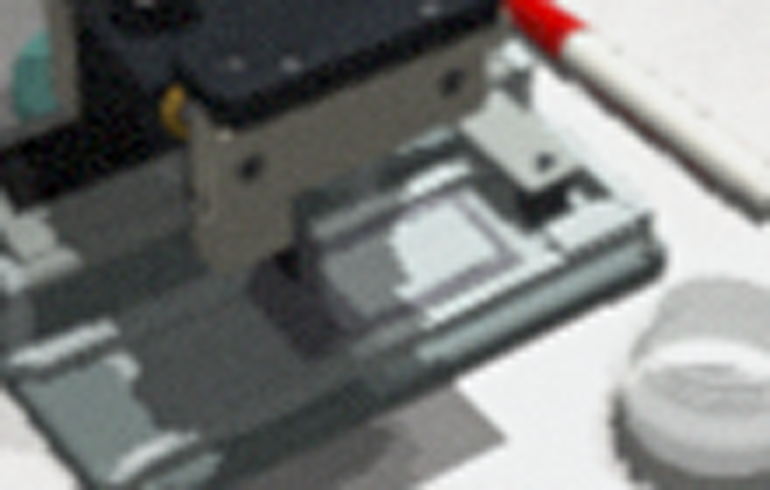

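```bash
python3 -m jog '[[[0,0,-0.004,0,0,0,0.64],[0,0,-0.004,0,0,0,0.64],[0,0,-0.003,0,0,0,0.64],[0,0,0,0,0,0,0.64]]]'; python3 -m jog '[[[0,0,-0.003,0,0,0,0.64],[0,0,-0.002,0,0,0,0.64],[0,0,0,0,0,0,0.64]]]'
python3 - <<'E'
import cv2,numpy as np
from h import *
from station import grab_frame,monitor
s=monitor.get_state();print(s['eef_pos'],s['force'],s['moment'])
F=grab_frame("scene");f=F["pixels"][:,:,::-1].copy(); c=f[240:290,290:350]; cv2.imwrite("pics/c11.png",cv2.resize(c,None,fx=10,fy=10,interpolation=cv2.INTER_CUBIC))
E
```

```text
t: 10.52
eef_pos: [0.5258, -0.1087, 0.0292]
ee_rot: [3.141, -0.0, 1.572]
force: [0.4, 1.9, 3.1]
width: 0.056
t: 10.9
eef_pos: [0.5259, -0.1086, 0.0243]
ee_rot: [3.141, -0.0, 1.572]
force: [0.6, 4.2, 4.2]
width: 0.0565
[ 0.52593667 -0.10859851  0.02431886] [0.64121701 4.15732603 4.20598912] [ 1.69789846 -0.02280312 -0.05346024]
```

View pics/c11.png

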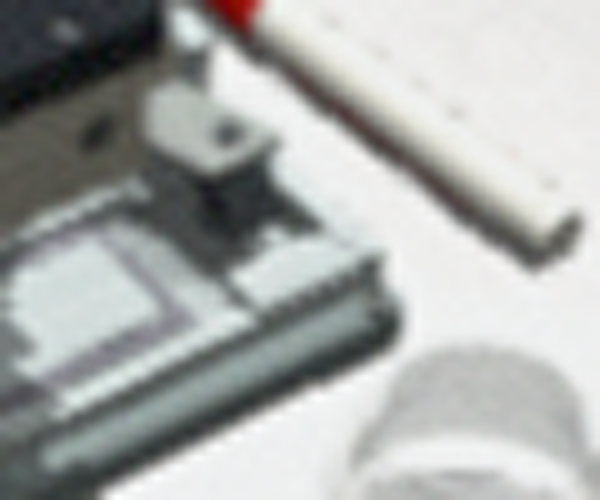

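```bash
python3 -m jog '[[[0,0,-0.001,0,0,0,0.64],[0,0,0,0,0,0,0.64]]]'; python3 -m jog '[[[0.002,0,0,0,0,0,0.64],[0.002,0,0,0,0,0,0.64],[0,0,0,0,0,0,0.64]]]'
```

```text
t: 11.2
eef_pos: [0.5259, -0.1086, 0.0234]
ee_rot: [3.141, -0.0, 1.572]
force: [-0.8, 5.1, 5.2]
width: 0.0562
t: 11.58
eef_pos: [0.5277, -0.1094, 0.0228]
ee_rot: [-3.138, 0.001, 1.571]
force: [-2.5, 1.4, 5.0]
width: 0.0565
```

It slides now (Fx -2.5 N, Fz 5 N). Pushing on in short stretches.

```bash
python3 -m jog '[[[0.003,0,0,0,0,0,0.64],[0.003,0,0,0,0,0,0.64],[0.003,0,0,0,0,0,0.64],[0,0,0,0,0,0,0.64]]]'
python3 - <<'E'
import cv2,numpy as np
from h import *
from station import grab_frame,monitor
F=grab_frame("scene");f=F["pixels"][:,:,::-1].copy(); c=f[235:305,235:345]; cv2.imwrite("pics/c12.png",cv2.resize(c,None,fx=7,fy=7,interpolation=cv2.INTER_CUBIC))
E
```

```text
t: 12.08
eef_pos: [0.5357, -0.1098, 0.0226]
ee_rot: [-3.136, 0.001, 1.571]
force: [-5.6, -1.3, 6.1]
width: 0.0564
```

View pics/c12.png

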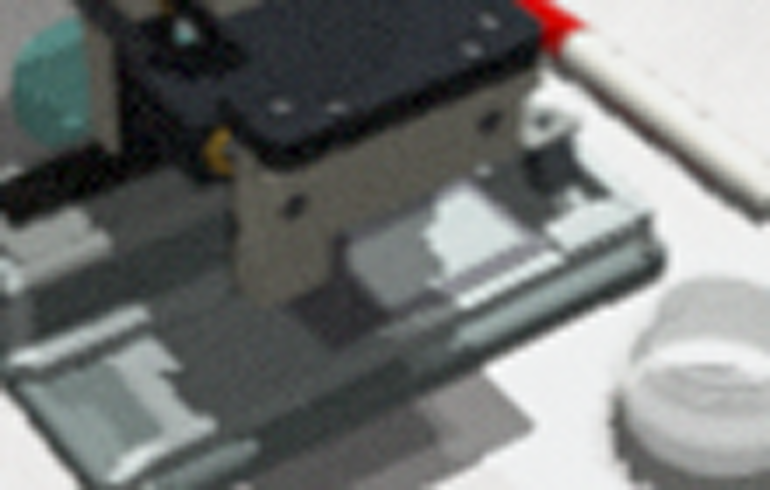

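```bash
python3 -m jog '[[[0.003,0,0,0,0,0,0.64],[0.003,0,0,0,0,0,0.64],[0.003,0,0,0,0,0,0.64],[0,0,0,0,0,0,0.64]]]'; python3 -m jog '[[[0.003,0,0,0,0,0,0.64],[0.003,0,0,0,0,0,0.64],[0.003,0,0,0,0,0,0.64],[0,0,0,0,0,0,0.64]]]'
python3 - <<'E'
import cv2,numpy as np
from h import *
from station import grab_frame,monitor
F=grab_frame("scene");f=F["pixels"][:,:,::-1].copy(); c=f[235:305,235:345]; cv2.imwrite("pics/c13.png",cv2.resize(c,None,fx=7,fy=7,interpolation=cv2.INTER_CUBIC))
E
```

```text
t: 12.62
eef_pos: [0.5448, -0.1098, 0.0226]
ee_rot: [-3.136, 0.001, 1.571]
force: [-5.1, -0.8, 6.6]
width: 0.0561
t: 13.12
eef_pos: [0.5538, -0.1098, 0.0226]
ee_rot: [-3.136, 0.001, 1.571]
force: [-6.0, -0.5, 5.4]
width: 0.056
```

View pics/c13.png

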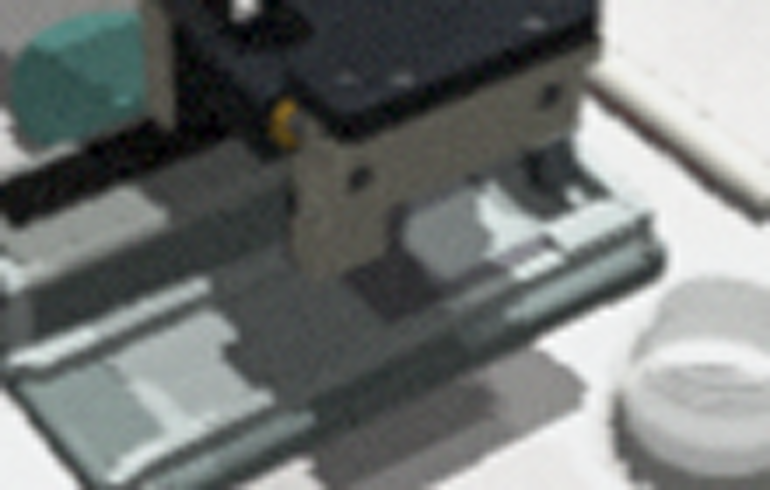

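```bash
python3 -m jog '[[[0.0025,0,0,0,0,0,0.64],[0.0025,0,0,0,0,0,0.64],[0.0025,0,0,0,0,0,0.64],[0,0,0,0,0,0,0.64]]]'; python3 -m jog '[[[0.002,0,0,0,0,0,0.64],[0,0,0,0,0,0,0.64]]]'
```

```text
t: 13.68
eef_pos: [0.5612, -0.1098, 0.0226]
ee_rot: [-3.136, 0.001, 1.571]
force: [-5.9, -0.5, 5.7]
width: 0.0564
t: 13.92
eef_pos: [0.5621, -0.1099, 0.0225]
ee_rot: [-3.135, 0.001, 1.571]
force: [-7.7, -0.4, 9.2]
width: 0.0562
```

```bash
python3 -m jog '[[[0.002,0,0,0,0,0,0.64],[0,0,0,0,0,0,0.64]]]'; python3 -m jog '[[[0.002,0,0,0,0,0,0.64],[0,0,0,0,0,0,0.64]]]'
python3 - <<'E'
import cv2,numpy as np
from h import *
from station import grab_frame,monitor
F=grab_frame("scene");f=F["pixels"][:,:,::-1].copy(); c=f[235:305,235:345]; cv2.imwrite("pics/c14.png",cv2.resize(c,None,fx=7,fy=7,interpolation=cv2.INTER_CUBIC))
f=grab_frame("top")["pixels"][:,:,::-1]; cv2.imwrite("pics/top14.png",cv2.resize(f[165:265,275:375],None,fx=6,fy=6,interpolation=cv2.INTER_CUBIC))
E
```

```text
t: 14.18
eef_pos: [0.5622, -0.1099, 0.0222]
ee_rot: [-3.131, 0.001, 1.57]
force: [-13.4, 1.6, 13.4]
width: 0.0561
t: 14.42
eef_pos: [0.5623, -0.11, 0.022]
ee_rot: [-3.128, 0.001, 1.569]
force: [-18.7, 3.4, 17.4]
width: 0.0564
```

View pics/c14.png

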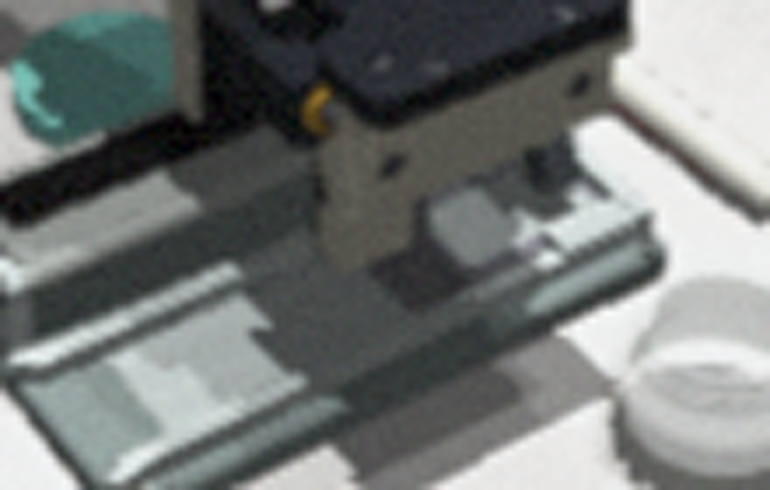

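View pics/top14.png

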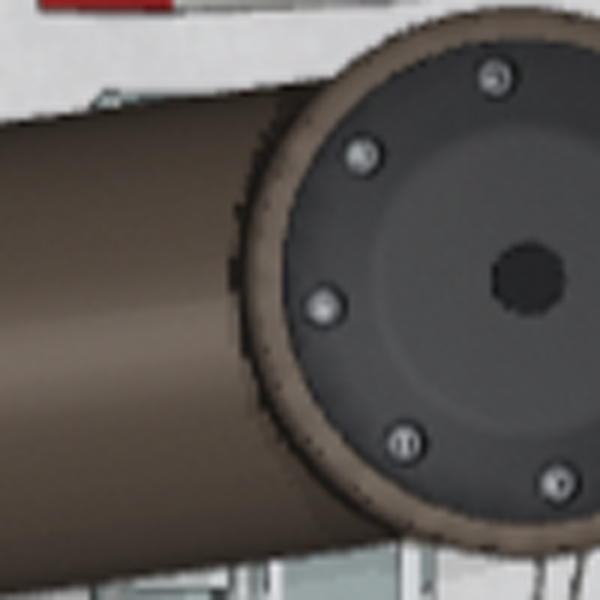

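```bash
python3 - <<'E'
from h import *
import cv2
from station import grab_frame,monitor
s=monitor.get_state();f=grab_frame("scene")
P=lambda u,v:(235+u/7-.4,235+v/7-.4)
for n,u,v in [("before",318,360),("now",430,312)]:
    print(n,ray(f,*P(u,v),.018).round(4),ray(f,*P(u,v),.012).round(4))
w=grab_frame("wrist");cv2.imwrite("pics/w14.png",w["pixels"][:,:,::-1]);print(s['eef_pos'],s['force'],s['ee_rot'])
a=cv2.imread("pics/sc10.png");b=cv2.imread("pics/c14.png")
cv2.imwrite("pics/p.png",np.vstack([np.hstack([cv2.resize(a[230:400,220:420],None,fx=2,fy=2),cv2.resize(b[180:350,330:530],None,fx=2,fy=2)])]))
E
```

```text
before [ 0.5373 -0.161   0.018 ] [ 0.5407 -0.1559  0.012 ]
now [ 0.5725 -0.1626  0.018 ] [ 0.5762 -0.1575  0.012 ]
[ 0.56227738 -0.11000404  0.02195555] [-18.4839709    2.95659185  17.48246795] [-3.12814972e+00  8.71902231e-04  1.56913253e+00]
```

View pics/p.png

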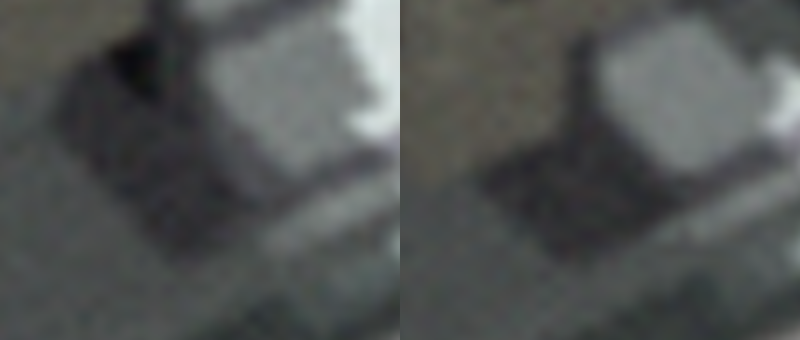

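View pics/w14.png

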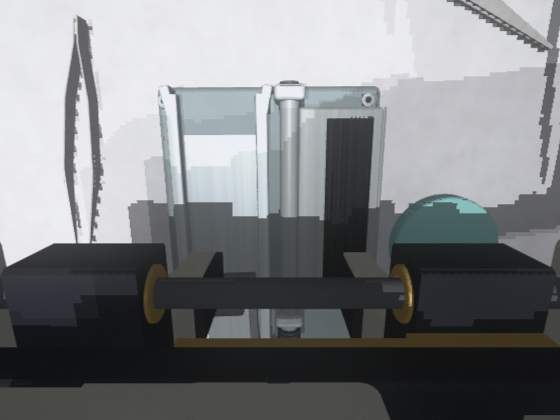

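The tray travelled 35.3 mm against 34.5–35 mm expected, and the push ended on a hard stop at about 18 N, so it is home. I'll back off the tab first so as not to drag it upward, then let the paddle up.

```bash
python3 -m jog '[[[-0.003,0,0,0,0,0,0.64],[-0.003,0,0,0,0,0,0.64],[-0.003,0,0,0,0,0,0.64],[-0.003,0,0,0,0,0,0.64],[0,0,0,0,0,0,0.64]]]'; python3 -m jog '[[[0,0,0.003,0,0,0,0.64],[0,0,0.003,0,0,0,0.64],[0,0,0.003,0,0,0,0.64],[0,0,0.006,0,0,0,0.64],[0,0,0.01,0,0,0,0.64],[-0.01,0,0.02,0,0,0,0.64],[0,0,0,0,0,0,0.64]]]'
```

```text
t: 15.25
eef_pos: [0.559, -0.1089, 0.0238]
ee_rot: [3.14, 0.0, 1.572]
force: [4.0, -2.2, 5.1]
width: 0.0563
t: 16.12
eef_pos: [0.5487, -0.1088, 0.0701]
ee_rot: [3.139, -0.0, 1.572]
force: [0.5, 0.2, 0.3]
width: 0.0561
```

```bash
python3 -m jog '[[[0,0,0.04,0,0,0,0.64],[0,0,0.05,0,0,0,0.64],[-0.01,-0.03,0.03,0,0,0,0.64],[-0.01,-0.05,0,0,0,0,0.64],[-0.01,-0.05,0,0,0,0,0.64],[-0.01,-0.05,0,0,0,0,0.64],[-0.02,-0.05,0,0,0,0,0.64],[-0.02,-0.05,0,0,0,0,0.64],[-0.02,-0.05,0,0,0,0,0.64],[0,0,0,0,0,0,0.64]]]'
python3 - <<'E'
import cv2,numpy as np
from station import grab_frame,monitor
f=grab_frame("top")["pixels"][:,:,::-1]; cv2.imwrite("pics/top15.png",f); cv2.imwrite("pics/top15z.png",cv2.resize(f[165:285,275:395],None,fx=5,fy=5,interpolation=cv2.INTER_CUBIC))
f=grab_frame("scene")["pixels"][:,:,::-1]; cv2.imwrite("pics/sc15.png",f);cv2.imwrite("pics/sc15z.png",cv2.resize(f[220:320,210:360],None,fx=5,fy=5,interpolation=cv2.INTER_CUBIC))
E
```

```text
t: 17.38
eef_pos: [0.4462, -0.4416, 0.1872]
ee_rot: [-3.14, -0.001, 1.567]
force: [-0.4, 1.0, -0.8]
width: 0.0556
```

View pics/top15z.png

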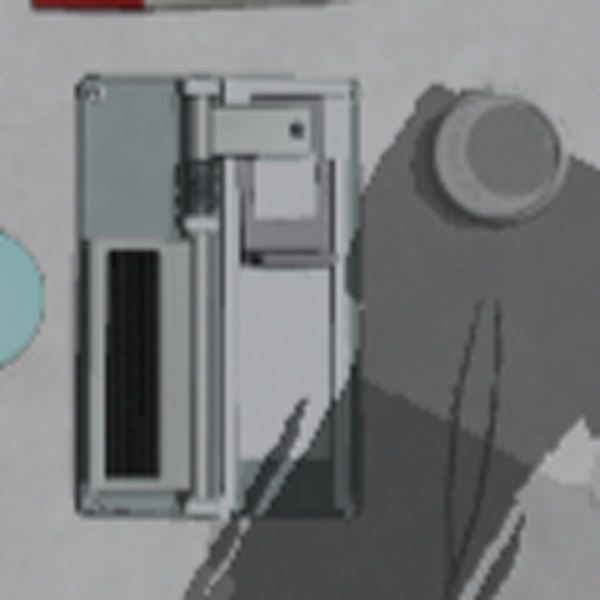

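View pics/sc15z.png

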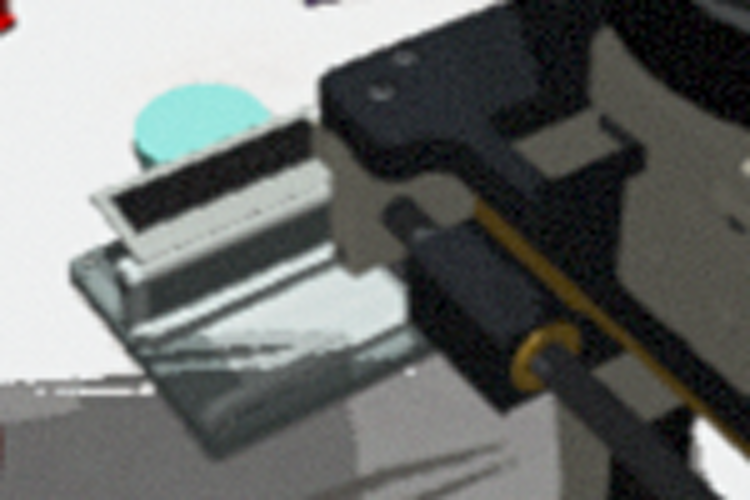

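```bash
python3 -m jog '[[[-0.03,-0.045,0.0,0,0,0,0.64],[-0.03,-0.045,0.0,0,0,0,0.64],[-0.03,-0.045,0,0,0,0,0.64],[-0.03,-0.045,0,0,0,0,0.64],[-0.03,-0.045,0,0,0,0,0.64],[0,0,0,0,0,0,0.64]]]'
python3 - <<'E'
import cv2,numpy as np
from h import *
from station import grab_frame,monitor
F=grab_frame("top");f=F["pixels"][:,:,::-1].copy(); cv2.imwrite("pics/top16.png",f)
a=cv2.imread("pics/top0.png")
g=lambda i:cv2.resize(i[175:250,315:350],None,fx=8,fy=8,interpolation=cv2.INTER_CUBIC)
cv2.imwrite("pics/tt.png",np.hstack([g(a),g(f)]))
d=cv2.absdiff(a,f).max(2); print("diff>40 boxes")
n,l,st,c=cv2.connectedComponentsWithStats((d>40).astype('uint8'));print([s.tolist() for s in st[1:] if s[4]>12])
G=grab_frame("scene");s=G["pixels"][:,:,::-1].copy();cv2.imwrite("pics/sc16.png",s);cv2.imwrite("pics/sc16z.png",cv2.resize(s[220:320,210:360],None,fx=5,fy=5,interpolation=cv2.INTER_CUBIC))
E
```

```text
t: 18.23
eef_pos: [0.2966, -0.6653, 0.1871]
ee_rot: [-3.141, -0.001, 1.569]
force: [-0.5, -0.1, -0.4]
width: 0.0563
diff>40 boxes
[[293, 213, 1, 50, 50], [306, 215, 2, 46, 47], [323, 214, 18, 22, 276], [450, 222, 69, 115, 3576], [296, 229, 1, 32, 32], [253, 275, 198, 83, 5298], [436, 296, 84, 63, 2115], [494, 321, 19, 19, 28], [432, 337, 10, 7, 23], [450, 337, 12, 6, 30]]
```

View pics/tt.png

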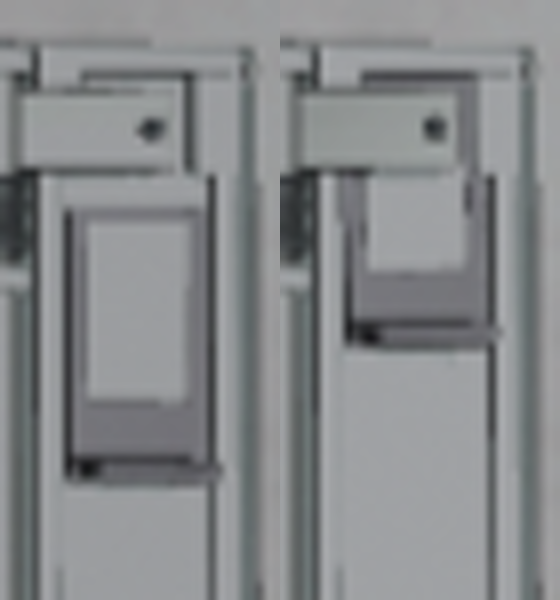

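View pics/sc16z.png

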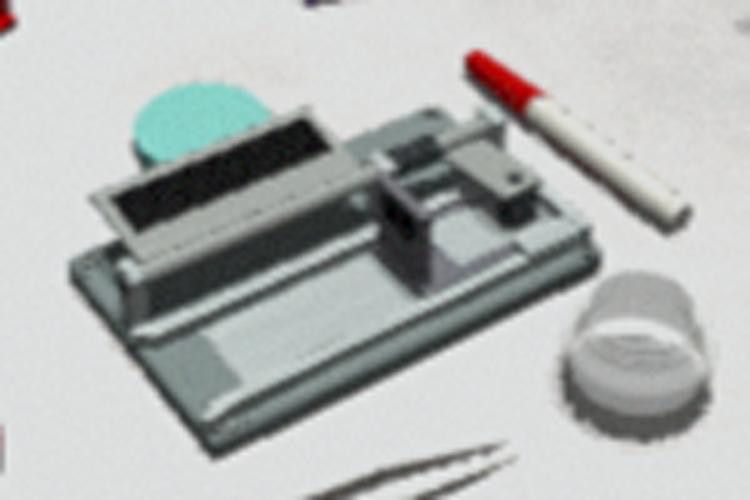

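View pics/top16.png

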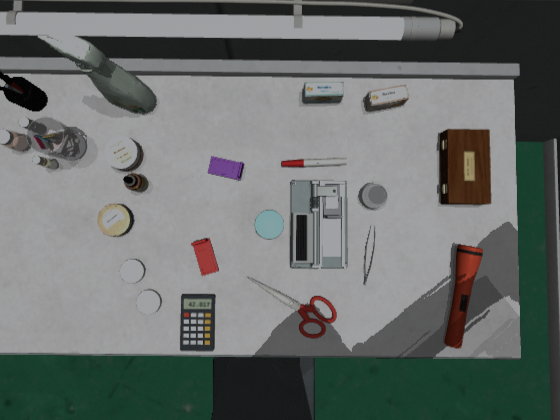

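The bystanders haven't moved and the clip is resting on the tray. But the top view gives about 33 mm of travel and the scene view gave 35.3 mm, so I need a sharper check of whether the tray is fully home.

```bash
python3 - <<'E'
import cv2,numpy as np
from h import *
from station import grab_frame
F=grab_frame("top")
a=cv2.cvtColor(cv2.imread("pics/top0.png"),cv2.COLOR_BGR2GRAY).astype(float);b=cv2.cvtColor(F["pixels"][:,:,::-1].copy(),cv2.COLOR_BGR2GRAY).astype(float)
# column profiles over coupon columns 326..337
for n,i in (("before",a),("after",b)):
    p=i[176:245,328:336].mean(1); print(n,[f"{176+k}:{v:.0f}" for k,v in enumerate(p)])
# template match rear part of tray
t=a[222:237,324:342].astype('float32')
r=cv2.matchTemplate(b.astype('float32')[195:240,322:345],t,cv2.TM_CCOEFF_NORMED); _,m,_,l=cv2.minMaxLoc(r); x,y=l
yy=r[:,x]; s=(yy[y-1]-yy[y+1])/(2*(yy[y-1]-2*yy[y]+yy[y+1])); sh=222-(195+y+s); print(m,l,sh)
p0=ray(F,333,233,.018);p1=ray(F,333,233-sh,.018);print((p1-p0)*1000, (ray(F,333,233-sh,.036)-ray(F,333,233,.036))*1000)
E
```

```text
before ['176:153', '177:152', '178:153', '179:146', '180:134', '181:148', '182:157', '183:133', '184:98', '185:144', '186:129', '187:154', '188:155', '189:148', '190:123', '191:120', '192:141', '193:157', '194:157', '195:136', '196:102', '197:150', '198:157', '199:157', '200:147', '201:120', '202:130', '203:157', '204:157', '205:157', '206:157', '207:157', '208:157', '209:157', '210:157', '211:157', '212:157', '213:157', '214:157', '215:157', '216:157', '217:157', '218:157', '219:157', '220:156', '221:157', '222:157', '223:157', '224:144', '225:112', '226:116', '227:116', '228:116', '229:116', '230:116', '231:102', '232:69', '233:95', '234:100', '235:108', '236:151', '237:157', '238:157', '239:157', '240:157', '241:157', '242:157', '243:157', '244:157']
after ['176:158', '177:157', '178:157', '179:150', '180:138', '181:152', '182:162', '183:136', '184:73', '185:109', '186:116', '187:152', '188:151', '189:143', '190:122', '191:125', '192:139', '193:156', '194:156', '195:146', '196:129', '197:153', '198:161', '199:161', '200:161', '201:161', '202:161', '203:161', '204:161', '205:161', '206:161', '207:161', '208:147', '209:117', '210:119', '211:119', '212:119', '213:119', '214:103', '215:72', '216:106', '217:96', '218:94', '219:153', '220:161', '221:161', '222:161', '223:162', '224:161', '225:162', '226:161', '227:161', '228:161', '229:162', '230:161', '231:162', '232:162', '233:161', '234:161', '235:161', '236:161', '237:162', '238:161', '239:161', '240:161', '241:161', '242:161', '243:161', '244:161']
0.9410076141357422 (2, 10) 16.826218
[34.12285939  0.04149717  0.        ] [33.46304792  0.04069477  0.        ]
```

```bash
python3 - <<'E'
from h import *
from station import grab_frame
F=grab_frame("top")
for v in (179.5,180,): print(v,ray(F,333,v,.012).round(4))
for v in (183.5,184,184.5,185,200.4): print(v,ray(F,333,v,.018).round(4))
for v in (208.2,224.2): print(v,ray(F,333,v,.018).round(4))
E
python3 -m jog '[[[0.05,0.025,0.0,0,0,0,0.64],[0.05,0.035,0.0,0,0,0,0.64],[0.04,0.045,0.0,0,0,0,0.64],[0.04,0.05,0,0,0,0,0.64],[0.03,0.055,0,0,0,0,0.64],[0.03,0.055,0,0,0,0,0.64],[0.02,0.055,0,0,0,0,0.64],[0.02,0.055,0,0,0,0,0.64],[0.03,0.055,-0.01,0,0,0,0.64],[0.03,0.055,-0.01,0,0,0,0.64],[0.03,0.03,-0.0,0,0,0,0.64],[0.03,0,0,0,0,0,0.64],[0,0,0,0,0,0,0.64]]]'
python3 - <<'E'
import cv2
from station import grab_frame,monitor
s=monitor.get_state();f=grab_frame("wrist");cv2.imwrite("pics/w17.png",f["pixels"][:,:,::-1]);print(s['eef_pos'])
cv2.imwrite("pics/w17z.png",cv2.resize(f["pixels"][:,:,::-1][120:280,180:380],None,fx=4,fy=3.7,interpolation=cv2.INTER_CUBIC))
E
```

```text
179.5 [ 0.6535 -0.1453  0.012 ]
180 [ 0.6525 -0.1453  0.012 ]
183.5 [ 0.6446 -0.1445  0.018 ]
184 [ 0.6436 -0.1445  0.018 ]
184.5 [ 0.6426 -0.1445  0.018 ]
185 [ 0.6416 -0.1445  0.018 ]
200.4 [ 0.61   -0.1445  0.018 ]
208.2 [ 0.5941 -0.1445  0.018 ]
224.2 [ 0.5616 -0.1446  0.018 ]
t: 20.05
eef_pos: [0.6975, -0.1492, 0.1682]
ee_rot: [3.141, 0.0, 1.575]
force: [-0.9, 0.3, -0.2]
width: 0.0559
[ 0.69752396 -0.14915881  0.16817447]
```

View pics/w17.png

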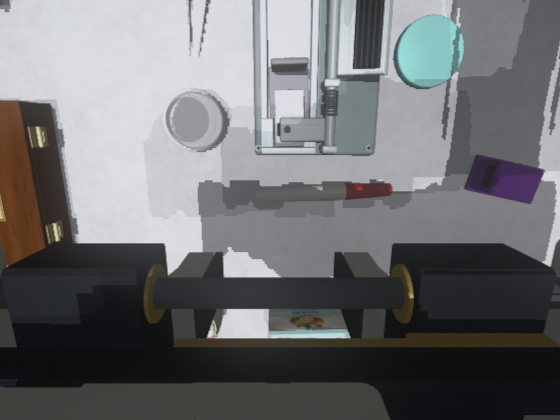

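```bash
python3 - <<'E'
import cv2
from h import *
from station import grab_frame,monitor
s=monitor.get_state();f=grab_frame("wrist")
a=f["pixels"][:,:,::-1][50:160,250:340];cv2.imwrite("pics/w17z.png",cv2.resize(a,None,fx=5.4,fy=5.4,interpolation=cv2.INTER_CUBIC))
g=cv2.cvtColor(f["pixels"],cv2.COLOR_RGB2GRAY)
print([f"{r}:{g[r,279:299].mean():.0f}" for r in range(52,160)])
print([f"{r}:{g[r,274:277].mean():.0f}" for r in range(100,160)])
for v in (55,60,65,70): print(v,wray(f,s['eef_pos'],s['ee_rot'],289,v,.054).round(4))
for v in (150,152,154): print(v,wray(f,s['eef_pos'],s['ee_rot'],289,v,.012).round(4))
E
```

```text
['52:222', '53:222', '54:222', '55:222', '56:222', '57:222', '58:222', '59:168', '60:139', '61:151', '62:161', '63:166', '64:148', '65:117', '66:83', '67:74', '68:74', '69:74', '70:74', '71:74', '72:74', '73:92', '74:101', '75:102', '76:158', '77:169', '78:169', '79:169', '80:169', '81:169', '82:169', '83:169', '84:169', '85:169', '86:170', '87:169', '88:170', '89:170', '90:152', '91:187', '92:218', '93:222', '94:222', '95:222', '96:222', '97:222', '98:222', '99:222', '100:222', '101:222', '102:222', '103:222', '104:222', '105:222', '106:222', '107:222', '108:222', '109:222', '110:222', '111:222', '112:222', '113:222', '114:222', '115:222', '116:215', '117:213', '118:195', '119:163', '120:169', '121:174', '122:176', '123:162', '124:150', '125:144', '126:137', '127:133', '128:129', '129:123', '130:120', '131:119', '132:120', '133:127', '134:139', '135:144', '136:142', '137:147', '138:151', '139:152', '140:153', '141:141', '142:111', '143:158', '144:143', '145:134', '146:136', '147:99', '148:94', '149:193', '150:212', '151:208', '152:202', '153:194', '154:164', '155:114', '156:134', '1
[... 196 characters left out ...]
 '115:173', '116:164', '117:178', '118:183', '119:174', '120:170', '121:163', '122:160', '123:152', '124:149', '125:149', '126:149', '127:148', '128:148', '129:148', '130:143', '131:142', '132:142', '133:142', '134:142', '135:141', '136:142', '137:142', '138:138', '139:136', '140:136', '141:137', '142:136', '143:134', '144:127', '145:126', '146:126', '147:116', '148:95', '149:193', '150:215', '151:211', '152:204', '153:197', '154:168', '155:116', '156:136', '157:168', '158:174', '159:174']
55 [ 0.5713 -0.1416  0.054 ]
60 [ 0.5749 -0.1416  0.054 ]
65 [ 0.5785 -0.1415  0.054 ]
70 [ 0.5822 -0.1415  0.054 ]
150 [ 0.6467 -0.1393  0.012 ]
152 [ 0.6486 -0.1393  0.012 ]
154 [ 0.6505 -0.1393  0.012 ]
```

View pics/w17z.png

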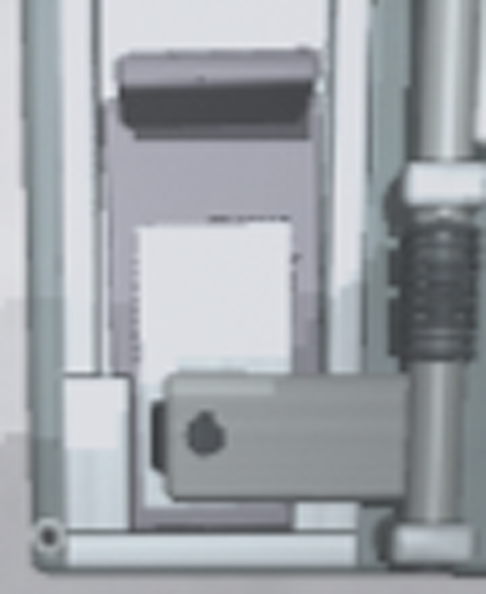

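```bash
python3 - <<'E'
import cv2
from h import *
from station import grab_frame,monitor
s=monitor.get_state();f=grab_frame("wrist")
W=lambda v,z:wray(f,s['eef_pos'],s['ee_rot'],289,v,z)[0]
print("coupon rear",W(90.3,.018),"tab rear top",W(58.8,.054),W(59.3,.054),"tab front top",W(65.5,.054),"tab front foot",W(75.6,.018))
print("dark gap start/end z18",W(146.6,.018),W(148.6,.018),"z22",W(148.6,.022),W(148.6,.012),"holder end",W(154.3,.012),W(155.5,.012))
# before images: wrist1 (t=1.95) same measures
g=cv2.cvtColor(cv2.imread("pics/wrist1.png"),cv2.COLOR_BGR2GRAY)
print([f"{r}:{g[r,247:270].mean():.0f}" for r in range(210,280)])
w=lambda v,z:wray(f,[.51081,-.11766,.21398],[-3.14082,0,1.57456],258,v,z)[0]
for v in (215,220,225,230,235): print(v,round(w(v,.054),4),round(w(v,.018),4))
E
```

```text
coupon rear 0.5926999363951687 tab rear top 0.5733403424011191 0.5737017137384415 tab front top 0.5782040615759484 tab front foot 0.5803217990163426
dark gap start/end z18 0.6426466071460653 0.6444990658697677 z22 0.6442904539735296 0.644811983714125 holder end 0.6502213543346651 0.6513661371929316
['210:139', '211:139', '212:139', '213:120', '214:113', '215:111', '216:95', '217:88', '218:68', '219:63', '220:61', '221:61', '222:61', '223:56', '224:51', '225:50', '226:51', '227:59', '228:76', '229:94', '230:93', '231:88', '232:88', '233:93', '234:94', '235:92', '236:126', '237:134', '238:134', '239:134', '240:134', '241:133', '242:133', '243:133', '244:133', '245:133', '246:133', '247:144', '248:146', '249:146', '250:152', '251:153', '252:185', '253:197', '254:198', '255:204', '256:208', '257:209', '258:215', '259:216', '260:216', '261:216', '262:215', '263:214', '264:215', '265:214', '266:214', '267:214', '268:214', '269:213', '270:213', '271:213', '272:212', '273:163', '274:143', '275:147', '276:203', '277:131', '278:63', '279:55']
215 0.5268 0.536
220 0.5322 0.5419
225 0.5375 0.5478
230 0.5429 0.5538
235 0.5484 0.5598
```

```bash
python3 - <<'E'
import cv2
from station import grab_frame
g=cv2.cvtColor(grab_frame("wrist")["pixels"],cv2.COLOR_RGB2GRAY)
for n,a,b in (("lipL",264,272),("tray1",276,280),("tray2",282,302),("lipR",307,314)):
    print(n,[f"{r}:{g[r,a:b].mean():.0f}" for r in range(138,157)])
E
```

```text
lipL ['138:206', '139:206', '140:206', '141:205', '142:204', '143:204', '144:204', '145:203', '146:203', '147:202', '148:198', '149:129', '150:200', '151:217', '152:212', '153:205', '154:197', '155:160', '156:110']
tray1 ['138:170', '139:176', '140:177', '141:177', '142:176', '143:172', '144:164', '145:143', '146:136', '147:136', '148:117', '149:104', '150:202', '151:216', '152:210', '153:203', '154:195', '155:157', '156:107']
tray2 ['138:150', '139:149', '140:150', '141:151', '142:136', '143:102', '144:145', '145:139', '146:134', '147:134', '148:97', '149:103', '150:200', '151:213', '152:207', '153:200', '154:197', '155:152', '156:103']
lipR ['138:147', '139:145', '140:146', '141:145', '142:129', '143:95', '144:179', '145:196', '146:195', '147:195', '148:184', '149:129', '150:198', '151:208', '152:200', '153:194', '154:192', '155:145', '156:100']
```

The close wrist view puts the tray front within about 0.5 mm of the stop face. The thin dark line there looks like the taller stop's shadow. The push also slid smoothly through four restarts, then hit a hard stop right at the expected place. I'll move the arm well clear and hand in.

```bash
python3 -m jog '[[[-0.01,-0.02,0.04,0,0,0,0.64],[-0.03,-0.05,0.02,0,0,0,0.64],[-0.03,-0.05,0,0,0,0,0.64],[-0.03,-0.05,0,0,0,0,0.64],[-0.03,-0.05,0,0,0,0,0.64],[-0.03,-0.05,0,0,0,0,0.64],[-0.03,-0.05,0,0,0,0,0.64],[-0.04,-0.05,0,0,0,0,0.64],[-0.04,-0.04,0,0,0,0,0.64],[-0.04,-0.04,0,0,0,0,0.64],[0,0,0,0,0,0,0.64]]]'
python3 - <<'E'
import cv2
from station import grab_frame,monitor,job_done
f=grab_frame("scene")["pixels"][:,:,::-1];cv2.imwrite("pics/fin.png",f)
cv2.imwrite("pics/finz.png",cv2.resize(f[220:320,210:360],None,fx=5,fy=5,interpolation=cv2.INTER_CUBIC))
E
```

```text
t: 21.62
eef_pos: [0.3829, -0.603, 0.2288]
ee_rot: [-3.141, 0.0, 1.566]
force: [1.2, -0.5, 0.3]
width: 0.056
```

View pics/finz.png

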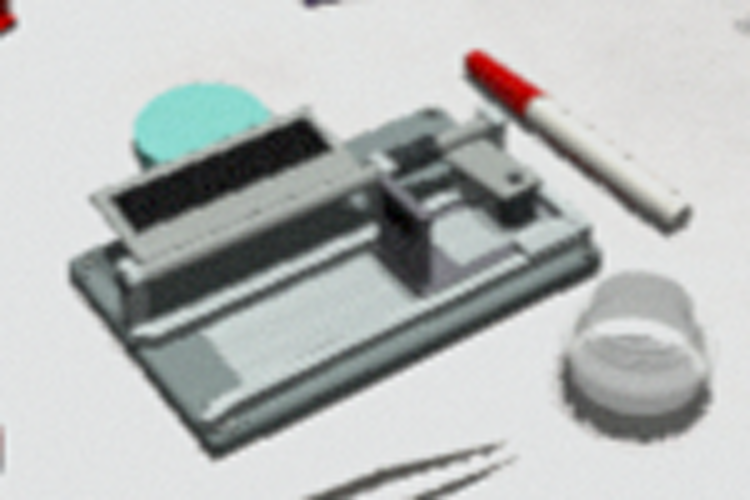

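The final view shows the tray at the end of the channel with the foot clamped on top of it. The paddle is up, the jar, lid, marker and tweezers haven't moved, and the arm is clear.

```bash
python3 -c "
from station import job_done; print(job_done())"
```

```text
the job is handed in; nothing more can be done
None
```

The tray is loaded and clamped, and the job was handed in at about 21.7 s of the 42 s allowed. I pressed the paddle with the +y fingertip and pushed the tab with the other until it stopped hard at about 18 N. Then I backed off the tab, let the paddle up and moved clear.

**Last checks:**
- **Scene:** the clip's foot rests on the tray at roughly 0.2 rad (0.16 expected). The jar, tweezers, lid, marker and the look-alike trays show no movement. The arm reads no contact force beyond sensor noise.
- **Fully home:** I judged it home, but the measurements did not fully agree:
    - **Travel:** the scene camera gave 35.3 mm and the coarser top camera 32.5–34 mm, against 34.5–35 mm needed.
    - **Gap at the stop:** the wrist close-up showed no more than about 1 mm, most likely 0.2–0.5 mm. I took the thin dark line there to be the stop's shadow.

**What went wrong or disagreed:**
- **First attempt jammed:** I pressed too near the hinge and almost at the clip's stop, and the tool could not move in x. I think the fingertip stuck on the ribbed strip. The force on the tool reached about 86 N (53 N in x, 64 N upward), below the 120 N wrist limit. The moment read just after I backed off fitted a fingertip contact, not the gripper's body (40 N limit), but I could not confirm that. The tray had not moved. I lifted, widened the jaws and repeated with about 5 N.
- **Fingertip position:** the fingertips met the paddle with their ends about 14 mm behind the TCP, not 25 mm ahead as stated. I worked from the contact and the pictures instead.

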